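# Stack overhauled gearbox parts on their carrier pins in assembly order

### The arm

A 6-joint arm with a two-finger parallel gripper is mounted at the origin on the work surface. World frame = base frame: x ahead of the robot, y to its left, z up, the work surface at z = 0. Lengths are in m, angles in degrees, forces in N, time in s.
With the tool pointing down it reaches from about 0.3 to 0.75 m from the base axis. Payload 8.5 kg.
Tool frame: the origin (TCP) lies midway between the tips of the shut fingers; the grasp point (between the pads) lies 19 mm behind it (env.grip_depth is the distance from the TCP to the grasp point, in m); x points along the fingers, y is the direction in which the jaws open and shut, and the axes are right-handed (so a half turn about x gives the same grasp; the last joint's range is limited). The gripper opens to 85 mm and grips with 20 to 120 N. Pads are 22 mm wide; open, the fingers measure 114 mm over their backs; the gripper's body (76 mm by 85 mm) begins 54 mm behind the grasp point. The pads swing forward as they close: fully open they stand 13 mm farther back than shut.
Start: joints at [-85.216, 21.807, 74.336, -0, 83.858, -12.336], TCP at [0.162, -0.526, 0.231] pointing down, gripper open.
Joint ranges: [-178.18, 178.18], [-50.72, 133.34], [12.68, 142.11], [-81.47, 261.47], [9.98, 163.14], [-165.26, 165.26]. Speed limits (degrees/s): [136.94, 136.94, 180, 180, 180, 180].

### API

Orientations are given as a 3x3 rotation matrix whose columns are the frame's x, y, z axes.
In Python, from rig import env gives the robot as it stands.
- The arm moves only by the tool play_rows, never from a script. Its arguments are lists of equal length, an entry for each row: "travel": the shift along the world's x, y, z in cm, a list of three; "rotation": the turn, a rotation vector about the world's x, y, z in rad, a list of three; "claw": the finger opening in cm, from 0 to 8.54. A call has 1 to 12 rows; each row shifts and turns the pose as measured when the row begins; what a row does not reach is not made up. A row lasts 1/12 s, in which the tool goes at most 41.7 mm and 7.16 degrees, less where a joint would pass 70% of its speed; a pose out of reach is approached as far as the arm can. A call is refused whole if a number of a shift passes 4.17 or a number of a turn 0.125, either way. A call with a gripper value outside its range is refused whole. The fingers move at their own pace and stop on an object; "squeeze" is the grip in N (left out, the last holds). Time passes only in rows, so rows that do not move let the fingers close. It gives the time, the measured TCP pose, the force and the opening at its end, in the units of the state.
- env.observe(): the state, without advancing time (a new reading comes with each control period).
- env.get_image(name): name is "scene" or "top"; returns the picture (480x640x3 uint8, red, green, blue); there is no depth.
- env.camera_info(name): a dict with "vertical_fov" (degrees; the focal length in pixels is half the picture's height over the tangent of half this angle, whatever the lens; pixels are square), "cx", "cy" (the principal point, pixels), "eye" and "rotation" of the camera in the world. Camera axes: x right, y down, z forward; pixel columns grow to the right and rows downward; lengths in m; the calibration is good to about 2 mm. A picture is of the moment at which its call begins. camera_info takes no time and is no camera call.
- env.close_job(): hands the job in, once; it reports no verdict.
The state is a dict: "time_s": time; "q": joint angles; "qvel": joint speeds; "joint_efforts": joint torques, N m; "position": TCP position; "tool_rot": TCP orientation; "ft_force": force on the tool from outside, world axes, zero at the start; "wrist_torque": the same for the moment, N m; "grip_width": finger opening in m.
Only numpy, scipy, OpenCV 4.12 (cv2) and the standard library are available. Lean on these libraries where they do the work, as an engineer would, in place of code of your own. Each camera call takes 0.05 s, during which the arm holds its last target.

### The job

Put the loose gearbox parts on the two carrier pins in order of assembly: on the pin with the round green base the steel ball bearing at the bottom, then the brass gear, then the red collar on top; on the pin with the square yellow base the white pulley and then the blue collar on top of it. Slide each part down its pin until it lies flat on what is beneath it before letting go, without dropping any, and leave them all released. Do not disturb the grease tin, the oil bottle or the wrench.

Things in the scene. Friction and masses are not known exactly. Their poses are not given: they have to be found in the camera images.
- bearing_mid (a point): Steel ball bearing: bright ring with a black seal ring on its face, 52 mm outer diameter, 15 mm high. Loose, lying flat on the bench, 28 mm bore upright. The point is its centre, on the bore axis half-way up; its z axis is the bore axis (up).
- gear_mid (a point): Brass spur gear with 30 teeth, 58 mm over the teeth, 14 mm high. Loose, lying flat on the bench, 28 mm bore upright. The point is its centre, on the bore axis half-way up; its z axis is the bore axis (up).
- red_collar_mid (a point): Red shaft collar: plain ring with a thin dark slit mark on top, 44 mm outer diameter, 14 mm high. Loose, lying flat on the bench, 28 mm bore upright. The point is its centre, on the bore axis half-way up; its z axis is the bore axis (up).
- blue_collar_mid (a point): Blue shaft collar: plain ring with a thin dark slit mark on top, 44 mm outer diameter, 14 mm high. Loose, lying flat on the bench, 28 mm bore upright. The point is its centre, on the bore axis half-way up; its z axis is the bore axis (up).
- pulley_mid (a point): White plastic belt pulley: 54 mm over its two flanges, 18 mm high, a groove (47 mm diameter, 6 mm wide) round the middle third of its height. Loose, lying flat on the bench, 28 mm bore upright. The point is its centre, on the bore axis half-way up; its z axis is the bore axis (up).
- green_seat (a point): Green carrier: round green base, 72 mm diameter, 14 mm high, fixed to the bench, with one upright round aluminium pin in its middle: 16 mm diameter, rising 48 mm above the base's top and tapering to 9 mm over the last 9 mm. The point lies on the pin's axis at the height of the base's top (14 mm above the bench), where the lowest part comes to rest; z is up along the pin. Bench top at world z = 0.
- yellow_seat (a point): Yellow carrier: square yellow base, 72 x 72 mm, 14 mm high, fixed to the bench, with one upright round aluminium pin in its middle: 16 mm diameter, rising 48 mm above the base's top and tapering to 9 mm over the last 9 mm. The point lies on the pin's axis at the height of the base's top (14 mm above the bench), where the lowest part comes to rest; z is up along the pin. Bench top at world z = 0.
- tin: Bystander: copper-coloured round grease tin with a black lid, 62 mm diameter, 55 mm high, standing loose among the parts. Origin at the centre of its underside. Leave it alone.
- bottle: Bystander: orange oil bottle with a red cap, 56 mm diameter, 130 mm high, standing loose at one side of the work. Origin at the centre of its underside. Leave it alone.
- wrench: Bystander: steel wrench, 160 mm long, lying flat along its x axis at the other side of the work. Origin at the middle of its underside. Leave it alone.
There are look-alikes about, which are no part of the job. There is more than one size of the part that bears gear_mid; the job needs the largest.

How it is judged (in metres and radians):
At the end, for the whole second after the job is handed in: Green pin, from the bottom: bearing, gear, red collar; yellow pin: pulley, blue collar. Each centre within 9 mm of the pin axis and 4 mm of its flat-stacked height (7.5, 22, 36; 9, 25 mm above the base), tilted under 0.12 rad, slower than 0.02 m/s (horizontal distance between each of bearing_mid, gear_mid, red_collar_mid and green_seat below 0.009 m and z of bearing_mid in the frame of green_seat between 0.0035 and 0.0115 m and angle between each of bearing_mid, gear_mid, red_collar_mid, pulley_mid, blue_collar_mid's own z axis and vertical below 0.12 rad and linear speed of each of bearing, gear, red_collar, pulley, blue_collar below 0.02 m/s and z of gear_mid in the frame of green_seat between 0.018 and 0.026 m and z of red_collar_mid in the frame of green_seat between 0.032 and 0.04 m and horizontal distance between each of pulley_mid, blue_collar_mid and yellow_seat below 0.009 m and z of pulley_mid in the frame of yellow_seat between 0.005 and 0.013 m and z of blue_collar_mid in the frame of yellow_seat between 0.021 and 0.029 m); the robot touches nothing.
It fails at once if a part is dropped or flung: it moves faster than 0.5 m/s with no finger on it (a free fall of some 13 mm) ((linear speed of bearing above 0.5 m/s and contact force between bearing and the fingers below 0.05 N) or (linear speed of gear above 0.5 m/s and contact force between gear and the fingers below 0.05 N) or (linear speed of red_collar above 0.5 m/s and contact force between red_collar and the fingers below 0.05 N) or (linear speed of blue_collar above 0.5 m/s and contact force between blue_collar and the fingers below 0.05 N) or (linear speed of pulley above 0.5 m/s and contact force between pulley and the fingers below 0.05 N)).
It fails at once if the grease tin is pushed more than 20 mm from where it stood (distance of tin from where it was at the start of the episode above 0.02 m).
It fails at once if the oil bottle is pushed more than 20 mm from where it stood (distance of bottle from where it was at the start of the episode above 0.02 m).
It fails at once if the wrench is pushed more than 20 mm from where it stood (distance of wrench from where it was at the start of the episode above 0.02 m).
It also fails if it takes over 120 s, if anything falls off the work surface, if the arm or the gripper's body presses on something with over 40 N, if the wrist force passes 120 N, or if a joint passes its speed limit or range.

## Working session

There is one attempt and no reset: what is moved stays moved. The work goes in short steps, Python scripts to look and compute and a tool call to move; the robot and the scene stay as the last step left them, time stands still between calls to the robot, and variables do not carry over. Pictures are saved under pics/ and viewed, and the job is handed in when it is done.

Besides the shell and the picture viewer there is one more tool, called after "Request:" by a JSON object that holds its "op" and its "data". play_rows: Moves the arm, as the interface text tells. Its arguments: {"type":"object","properties":{"travel":{"type":"array","items":{"type":"array","items":{"type":"number"}}},"rotation":{"type":"array","items":{"type":"array","items":{"type":"number"}}},"claw":{"type":"array","items":{"type":"number"}},"squeeze":{"type":"number"}},"required":["travel","rotation","claw"]}

```bash
ls; mkdir -p pics
python3 - <<'E'
from rig import env
import cv2
s=env.observe(); print(s['time_s'],s['position'],s['tool_rot'],s['grip_width'],env.grip_depth)
for n in('scene','top'):
    im=env.get_image(n); cv2.imwrite(f'pics/{n}0.png',im[:,:,::-1]); print(n,env.camera_info(n))
E
```

```text
pics
0.0 [ 0.16187873 -0.52532729  0.2306925 ] [[-1.39258989e-04  2.94377278e-01 -9.55689279e-01]
 [ 1.50959894e-03 -9.55688138e-01 -2.94377147e-01]
 [-9.99998851e-01 -1.48370219e-03 -3.11303464e-04]] 0.08505604396061862 0.0187
scene {'vertical_fov': 44.02516140757353, 'cx': 327.99936965013814, 'cy': 239.31664002791013, 'eye': array([1.45736827, 0.55976261, 0.75902194]), 'rotation': array([[-5.04057762e-01,  4.53005653e-01, -7.35330981e-01],
       [ 8.63669820e-01,  2.63926852e-01, -4.29438074e-01],
       [-4.64284505e-04, -8.51544770e-01, -5.24281689e-01]])}
top {'vertical_fov': 48.58761760391042, 'cx': 320.8344107604324, 'cy': 232.05927130823463, 'eye': array([0.33535063, 0.00650346, 1.22402036]), 'rotation': array([[-1.69057610e-02, -9.93001786e-01,  1.16883055e-01],
       [-9.99856700e-01,  1.68928089e-02, -1.10152003e-03],
       [-8.80671757e-04, -1.16884928e-01, -9.93145074e-01]])}
```

View pics/scene0.png

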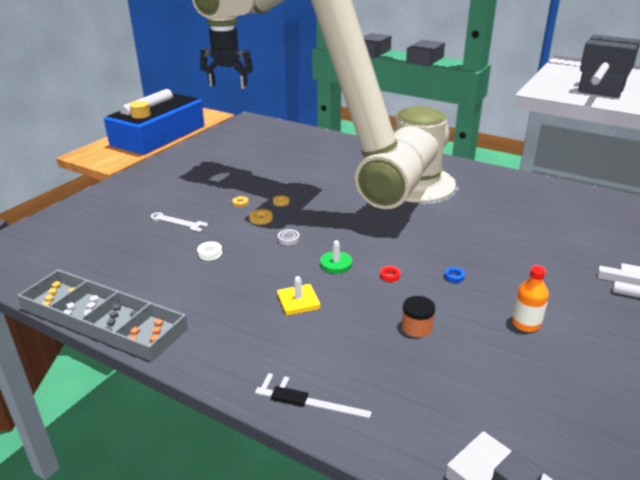

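View pics/top0.png

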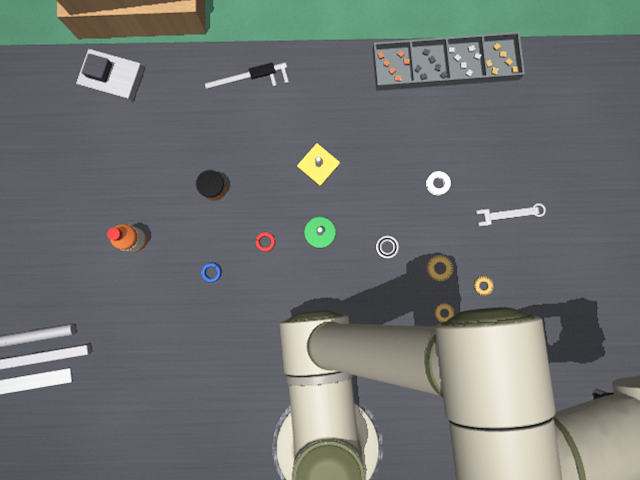

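The top view shows the bearing at (387,247), big gear (440,267) with two smaller gears at (484,286) and (444,313), red collar (265,242), blue collar (211,272), pulley (438,183), green carrier (320,232) and yellow carrier (318,164). I'll enlarge it to measure these.

```bash
cat > h.py <<'E'
import cv2,numpy as np
from rig import env
def pix2w(n,u,v,z):
    c=env.camera_info(n);f=240/np.tan(np.radians(c['vertical_fov']/2))
    d=c['rotation']@np.array([(u-c['cx'])/f,(v-c['cy'])/f,1.]);e=c['eye']
    return e+d*(z-e[2])/d[2]
def w2pix(n,p):
    c=env.camera_info(n);f=240/np.tan(np.radians(c['vertical_fov']/2))
    q=c['rotation'].T@(np.array(p)-c['eye']);return np.array([c['cx']+f*q[0]/q[2],c['cy']+f*q[1]/q[2]])
def circ(c,r,z,k=72):
    a=np.linspace(0,2*np.pi,k);return [(c[0]+r*np.cos(t),c[1]+r*np.sin(t),z) for t in a]
def crop(im,u0,v0,w,h,s,fn,circles=(),n='top'):
    c=cv2.resize(im[v0:v0+h,u0:u0+w,::-1],None,fx=s,fy=s,interpolation=cv2.INTER_CUBIC)
    for cc,r,z in circles:
        P=np.array([(w2pix(n,p)-[u0,v0]+.5)*s for p in circ(cc,r,z)])
        cv2.polylines(c,[np.round(P*8).astype(int)],False,(255,0,255),1,cv2.LINE_AA,3)
    cv2.imwrite(fn,c)
E
python3 - <<'E'
from h import *
im=env.get_image('top').copy()
hsv=cv2.cvtColor(im,cv2.COLOR_RGB2HSV)
H,S,V=[hsv[:,:,i].astype(int) for i in range(3)]
def det(name,m,box,z,ro):
    u0,v0,u1,v1=box; mm=np.zeros(m.shape,np.uint8);mm[v0:v1,u0:u1]=m[v0:v1,u0:u1]
    cs,_=cv2.findContours(mm,cv2.RETR_EXTERNAL,cv2.CHAIN_APPROX_NONE); c=max(cs,key=cv2.contourArea)
    (u,v),r=cv2.minEnclosingCircle(c); e=cv2.fitEllipse(c)
    print(name,np.round(e[0],1),np.round(e[1],1),pix2w('top',*e[0],z).round(4),'exp diam px',2*ro*532/(1.22))
det('bearing',(V>110),(370,230,405,265),.015,.026)
det('gear',(S>110)&(H<35)&(V>60),(420,250,460,285),.014,.029)
det('g2',(S>110)&(H<35)&(V>60),(470,272,500,300),.014,.029)
det('g3',(S>110)&(H<35)&(V>60),(430,300,460,325),.014,.029)
det('red',(S>120),(250,228,280,258),.014,.022)
det('blue',(S>120),(195,258,228,288),.014,.022)
det('pulley',(V>120),(420,165,457,202),.018,.027)
det('green',(S>120),(295,210,345,255),.014,.036)
det('yellow',(S>120),(290,138,348,190),.014,.036)
det('tin',(V<35),(190,165,225,205),.055,.031)
crop(im,290,130,60,120,5,'pics/c1.png'); 
crop(im,370,165,140,160,5,'pics/c2.png')
crop(im,190,160,160,130,5,'pics/c3.png')
E
```

```text
bearing [388.5 246.1] [23.5 26.9] [ 0.4428 -0.1487  0.015 ] exp diam px 22.675409836065572
gear [439.4 267.8] [23.  24.4] [ 0.3914 -0.263   0.014 ] exp diam px 25.291803278688526
g2 [483.1 285.4] [17.2 18. ] [ 0.3498 -0.36    0.014 ] exp diam px 25.291803278688526
g3 [443.5 312.4] [17.  17.5] [ 0.2909 -0.2679  0.014 ] exp diam px 25.291803278688526
red [264.9 241.3] [18.4 18.6] [0.4587 0.1335 0.014 ] exp diam px 19.18688524590164
blue [210.6 272. ] [18.4 19.3] [0.3907 0.2572 0.014 ] exp diam px 19.18688524590164
pulley [438.1 182.8] [23.7 24.7] [ 0.5872 -0.2674  0.018 ] exp diam px 23.547540983606556
green [319.5 232. ] [29.8 30.3] [0.478  0.0082 0.014 ] exp diam px 31.396721311475407
yellow [318. 164.] [35.7 36.2] [0.6372 0.009  0.014 ] exp diam px 31.396721311475407
tin [223.8 193.5] [ 9.1 15.2] [0.5634 0.2204 0.055 ] exp diam px 27.036065573770493
```

View pics/c1.png

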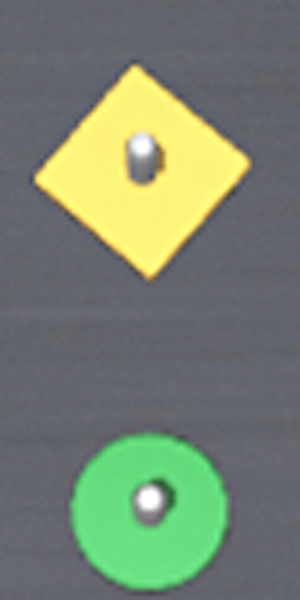

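View pics/c2.png

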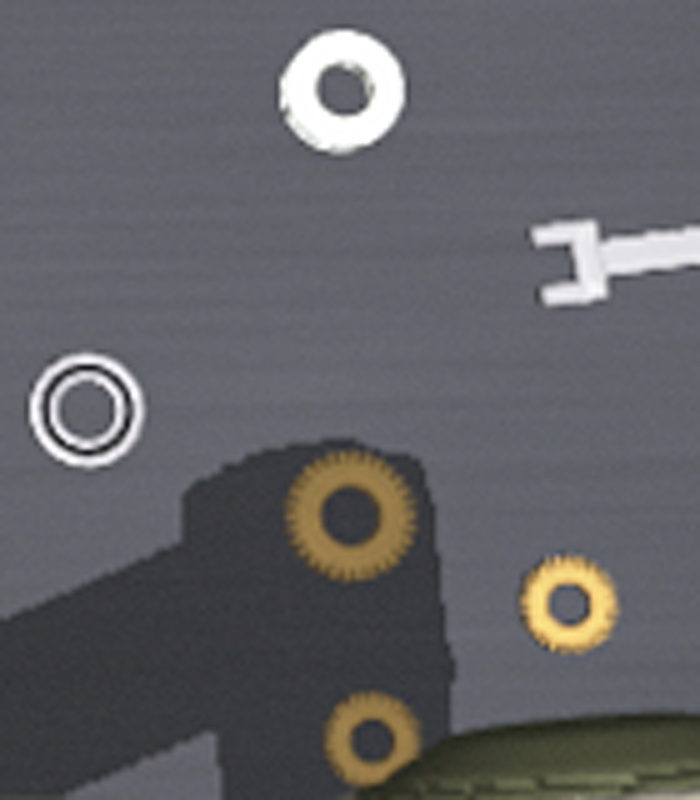

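View pics/c3.png

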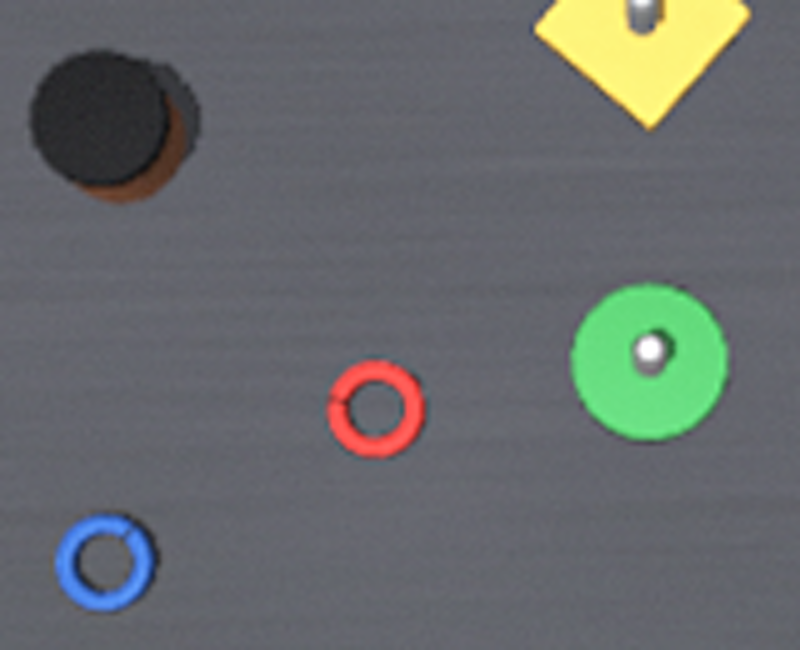

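Run:
```python
from h import *
L=dict(bearing=(pix2w('top',387,246.6,.015)[:2],.026,.015),gear=(pix2w('top',439.6,267.7,.014)[:2],.029,.014),red=((.4587,.1335),.022,.014),blue=((.3907,.2572),.022,.014),pulley=((.5872,-.2674),.027,.018),green=((.478,.0082),.036,.014),yellow=((.6372,.009),.036,.014),gp=((.478,.0082),.0045,.062),yp=((.6372,.009),.0045,.062))
for k,v in L.items(): print(k,np.round(v[0],4))
im=env.get_image('top'); crop(im,190,130,270,160,3,'pics/o1.png',L.values())
im=env.get_image('scene'); crop(im,180,190,300,130,2.6,'pics/o2.png',L.values(),'scene')
```

```text
bearing [ 0.4417 -0.1452]
gear [ 0.3916 -0.2634]
red [0.4587 0.1335]
blue [0.3907 0.2572]
pulley [ 0.5872 -0.2674]
green [0.478  0.0082]
yellow [0.6372 0.009 ]
gp [0.478  0.0082]
yp [0.6372 0.009 ]
```

View pics/o1.png

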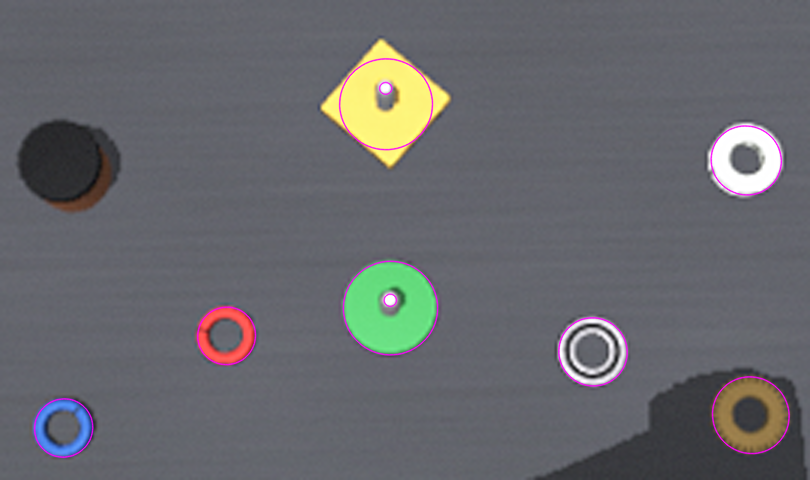

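View pics/o2.png

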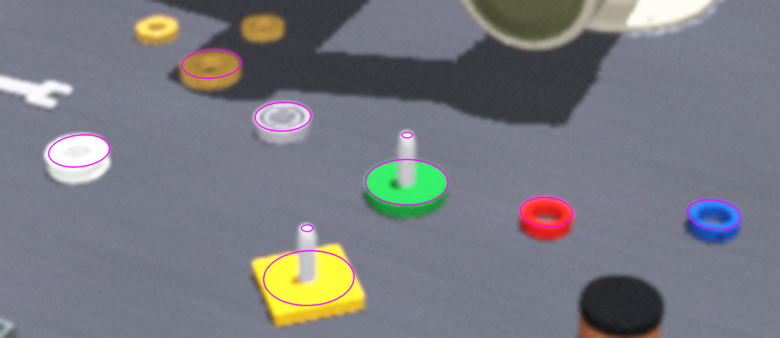

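The overlaid circles match in both views to about 2 mm. I'll start with the bearing.

Request:
{"op": "play_rows", "data": {"travel": [[2.33,3.16,-0.8],[2.33,3.16,-0.8],[2.33,3.16,-0.8],[2.33,3.16,-0.8],[2.33,3.16,-0.8],[2.33,3.16,-0.8],[2.33,3.16,-0.8],[2.33,3.16,-0.8],[2.33,3.16,-0.8],[2.33,3.16,-0.8],[2.33,3.16,-0.8],[2.33,3.16,-0.8]], "rotation": [[0,0,0],[0,0,0],[0,0,0],[0,0,0],[0,0,0],[0,0,0],[0,0,0],[0,0,0],[0,0,0],[0,0,0],[0,0,0],[0,0,0]], "claw": [8.5,8.5,8.5,8.5,8.5,8.5,8.5,8.5,8.5,8.5,8.5,8.5], "squeeze": 40}}

```text
time_s: 1.25
position: [0.4447, -0.1349, 0.132]
tool_rot: [[0.002, 0.282, -0.96], [-0.006, -0.96, -0.282], [-1.0, 0.006, -0.0]]
ft_force: [0.9, 0.1, 0.2]
grip_width: 0.085
```

Request:
{"op": "play_rows", "data": {"travel": [[-0.1,-0.5,-2.5],[-0.1,-0.4,-3.0],[0,-0.1,-3.0],[0,0,-1.5],[0,0,0]], "rotation": [[0,0,0],[0,0,0],[0,0,0],[0,0,0],[0,0,0]], "claw": [8.5,8.5,8.5,8.5,8.5]}}

```text
time_s: 1.67
position: [0.4475, -0.1358, 0.0281]
tool_rot: [[0.006, 0.297, -0.955], [-0.006, -0.955, -0.297], [-1.0, 0.008, -0.004]]
ft_force: [-0.2, 1.1, 0.0]
grip_width: 0.0852
```

Run:
```python
from h import *
s=env.observe();print(s['position'].round(4),s['tool_rot'].round(4),s['qvel'])
im=env.get_image('scene');crop(im,180,150,260,150,3,'pics/a1.png',n='scene')
```

```text
[ 0.4475 -0.1358  0.0281] [[ 0.0062  0.297  -0.9549]
 [-0.0064 -0.9549 -0.297 ]
 [-1.      0.0079 -0.004 ]] [ 0.29030678 -0.36670233 -0.54003147 -0.07876008  1.48508489 -0.04979734]
```

View pics/a1.png

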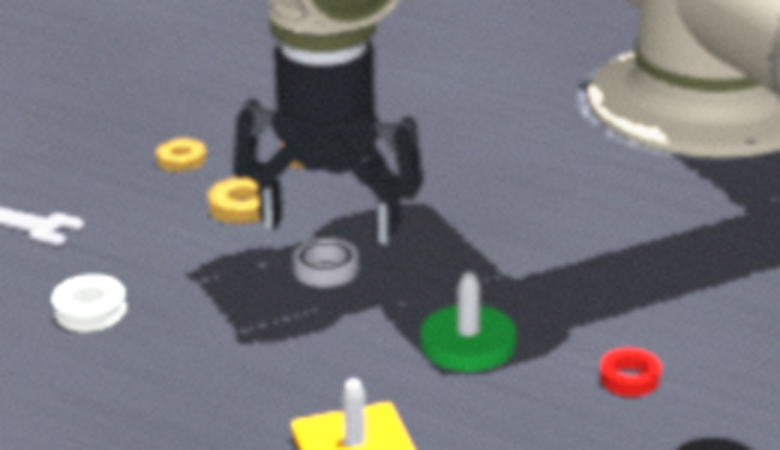

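```bash
cat > d.py <<'E'
import sys,numpy as np
from h import *
T=[float(a) for a in sys.argv[1:4]]
s=env.observe();p=s['position'];x=s['tool_rot'][:,0];y=s['tool_rot'][:,1]
r=np.cross(x,[0,0,-1])
print('t',round(s['time_s'],2),'pos cm',(p*100).round(2),'delta cm',((np.array(T)-p)*100).round(2),'rot',r.round(4),'w',s['grip_width'].__round__(4),'F',s['ft_force'].round(1),'qv',abs(s['qvel']).max().round(2))
E
python3 d.py .4417 -.1452 0
```

```text
t 1.72 pos cm [ 44.78 -13.61   2.92] delta cm [-0.61 -0.91 -2.92] rot [0.0069 0.0071 0.    ] w 0.0852 F [-0.6  0.3  0.2] qv 2.75
```

Request:
{"op": "play_rows", "data": {"travel": [[-0.6,-0.95,0],[0,0,0],[0,0,0]], "rotation": [[0.0064,0.0062,0],[0,0,0],[0,0,0]], "claw": [8.5,8.5,8.5]}}

```text
time_s: 1.97
position: [0.4428, -0.1464, 0.0317]
tool_rot: [[0.004, 0.297, -0.955], [-0.002, -0.955, -0.297], [-1.0, 0.003, -0.003]]
ft_force: [0.1, 0.9, 0.3]
grip_width: 0.0852
```

```bash
python3 d.py .4417 -.1452 0
```

```text
t 1.97 pos cm [ 44.28 -14.64   3.17] delta cm [-0.11  0.12 -3.17] rot [0.002  0.0036 0.    ] w 0.0852 F [0.1 0.9 0.3] qv 1.01
```

Request:
{"op": "play_rows", "data": {"travel": [[-0.1,0.1,-1.3],[0,0,-1.2],[0,0,-0.5],[0,0,0],[0,0,0]], "rotation": [[0.002,0.0036,0],[0,0,0],[0,0,0],[0,0,0],[0,0,0]], "claw": [8.5,8.5,8.5,8.5,8.5]}}

```text
time_s: 2.38
position: [0.4448, -0.1464, 0.0057]
tool_rot: [[0.009, 0.295, -0.955], [-0.006, -0.955, -0.295], [-1.0, 0.008, -0.007]]
ft_force: [0.2, -0.4, 0.0]
grip_width: 0.0845
```

```bash
python3 d.py .4417 -.1452 0;python3 - <<'E'
from h import *
im=env.get_image('scene');crop(im,220,170,160,100,5,'pics/a2.png',n='scene')
im=env.get_image('top');crop(im,330,190,110,100,5,'pics/a3.png')
E
python3 d.py .4417 -.1452 0
```

```text
t 2.38 pos cm [ 44.48 -14.64   0.57] delta cm [-0.31  0.12 -0.57] rot [0.0058 0.009  0.    ] w 0.0845 F [ 0.2 -0.4  0. ] qv 0.42
t 2.48 pos cm [ 44.48 -14.64   0.57] delta cm [-0.31  0.12 -0.57] rot [0.006  0.0093 0.    ] w 0.0851 F [-0.3  0.1  0.4] qv 0.26
```

View pics/a2.png

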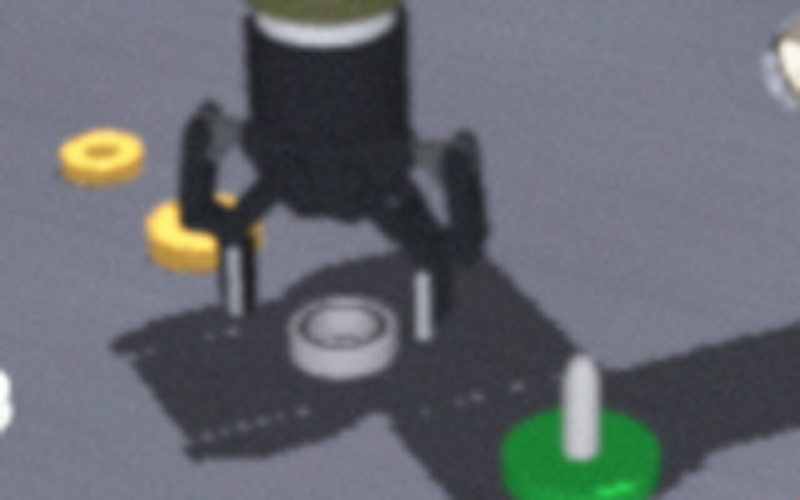

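View pics/a3.png

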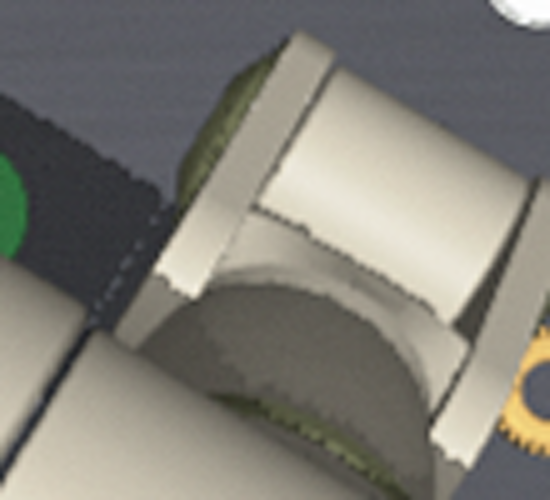

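Request:
{"op": "play_rows", "data": {"travel": [[-0.3,0.1,-0.7],[0,0,0],[0,0,0]], "rotation": [[0.006,0.009,0],[0,0,0],[0,0,0]], "claw": [8.5,8.5,8.5]}}

```text
time_s: 2.73
position: [0.4421, -0.1455, -0.0007]
tool_rot: [[0.001, 0.296, -0.955], [-0.001, -0.955, -0.296], [-1.0, 0.001, -0.001]]
ft_force: [0.5, -0.6, -0.6]
grip_width: 0.0848
```

```bash
python3 d.py .4417 -.1452 0
```

```text
t 2.73 pos cm [ 44.21 -14.55  -0.07] delta cm [-0.04  0.03  0.07] rot [0.0006 0.0013 0.    ] w 0.0848 F [ 0.5 -0.6 -0.6] qv 0.61
```

Aligned. Now close.

Request:
{"op": "play_rows", "data": {"travel": [[0,0,0],[0,0,0],[0,0,0],[0,0,0],[0,0,0],[0,0,0],[0,0,0],[0,0,0]], "rotation": [[0,0,0],[0,0,0],[0,0,0],[0,0,0],[0,0,0],[0,0,0],[0,0,0],[0,0,0]], "claw": [4.8,4.8,4.8,4.8,4.8,4.8,4.8,4.8], "squeeze": 40}}

```text
time_s: 3.4
position: [0.442, -0.1455, -0.0001]
tool_rot: [[0.001, 0.296, -0.955], [-0.001, -0.955, -0.296], [-1.0, 0.001, -0.001]]
ft_force: [0.8, 0.6, -2.5]
grip_width: 0.0506
```

```bash
python3 d.py .478 .0082 .1;python3 - <<'E'
from h import *
im=env.get_image('scene');crop(im,220,170,160,100,5,'pics/a4.png',n='scene')
E
```

```text
t 3.4 pos cm [ 4.420e+01 -1.455e+01 -1.000e-02] delta cm [ 3.6  15.37 10.01] rot [0.0007 0.0013 0.    ] w 0.0506 F [ 0.8  0.6 -2.5] qv 0.11
```

View pics/a4.png

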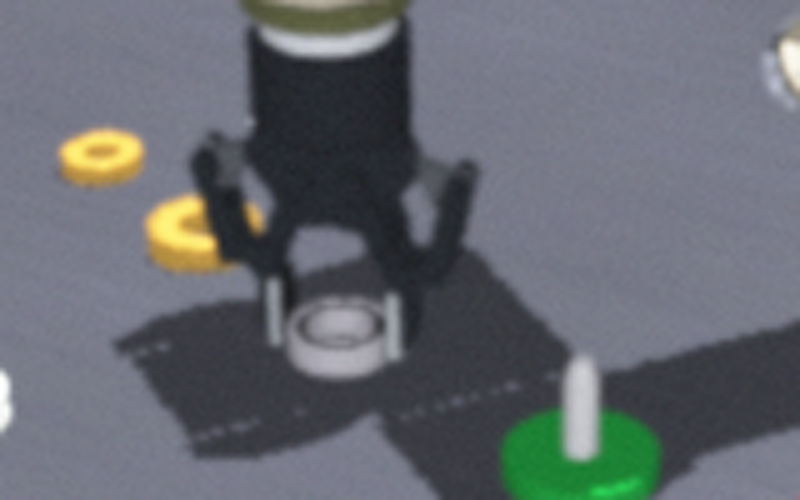

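Request:
{"op": "play_rows", "data": {"travel": [[0,0,0.5],[0,0,2],[0,0,3],[0,0,3],[0,0,1.5],[0,0,0],[0,0,0]], "rotation": [[0,0,0],[0,0,0],[0,0,0],[0,0,0],[0,0,0],[0,0,0],[0,0,0]], "claw": [4.8,4.8,4.8,4.8,4.8,4.8,4.8]}}

```text
time_s: 4.03
position: [0.4405, -0.1446, 0.1045]
tool_rot: [[-0.002, 0.295, -0.955], [0.001, -0.955, -0.295], [-1.0, -0.002, 0.001]]
ft_force: [-0.7, 0.3, -1.0]
grip_width: 0.0504
```

```bash
python3 d.py .478 .0082 .1;python3 - <<'E'
from h import *
im=env.get_image('scene');crop(im,220,120,160,150,4,'pics/a5.png',n='scene')
E
```

```text
t 4.03 pos cm [ 44.05 -14.46  10.45] delta cm [ 3.75 15.28 -0.45] rot [-0.0012 -0.0017 -0.    ] w 0.0504 F [-0.7  0.3 -1. ] qv 1.34
```

View pics/a5.png

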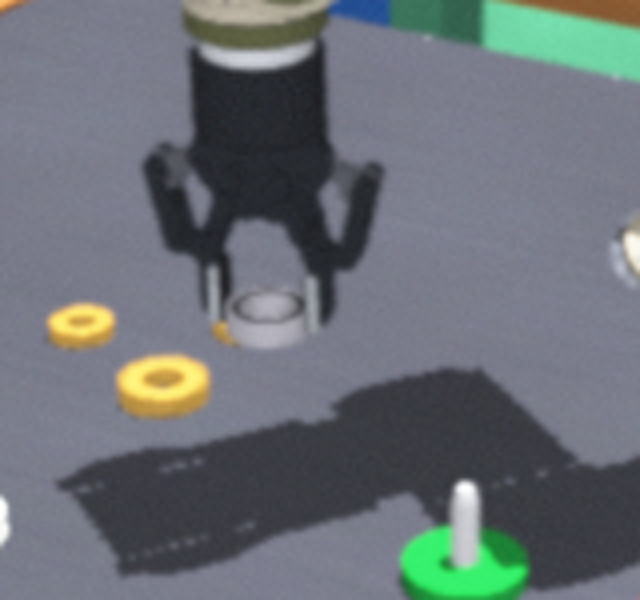

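```bash
python3 -c "
from h import *
print(pix2w('scene',286.6,196.9,.1195), pix2w('scene',220+343/5-.4,170+328/5-.4,.015))"
```

```text
[ 0.44641802 -0.14202803  0.1195    ] [ 0.44588705 -0.14238244  0.015     ]
```

Request:
{"op": "play_rows", "data": {"travel": [[0.8,3.2,0],[0.8,3.4,0],[0.8,3.4,0],[0.8,3.0,0],[0.5,1.5,0],[0,0,0],[0,0,0],[0,0,0]], "rotation": [[0,0,0],[0,0,0],[0,0,0],[0,0,0],[0,0,0],[0,0,0],[0,0,0],[0,0,0]], "claw": [4.8,4.8,4.8,4.8,4.8,4.8,4.8,4.8]}}

```text
time_s: 4.75
position: [0.4742, 0.0059, 0.0943]
tool_rot: [[-0.018, 0.292, -0.956], [0.006, -0.957, -0.292], [-1.0, -0.011, 0.016]]
ft_force: [0.1, 0.2, -1.7]
grip_width: 0.0503
```

```bash
python3 d.py .478 .0082 .1
```

```text
t 4.75 pos cm [47.42  0.59  9.43] delta cm [0.38 0.23 0.57] rot [-0.0056 -0.0183 -0.    ] w 0.0503 F [ 0.1  0.2 -1.7] qv 0.99
```

Request:
{"op": "play_rows", "data": {"travel": [[0.4,0.2,0.5],[0,0,0],[0,0,0],[0,0,0]], "rotation": [[-0.0056,-0.0183,0],[0,0,0],[0,0,0],[0,0,0]], "claw": [4.8,4.8,4.8,4.8]}}

```text
time_s: 5.08
position: [0.4779, 0.005, 0.0988]
tool_rot: [[-0.0, 0.287, -0.958], [-0.001, -0.958, -0.287], [-1.0, 0.001, 0.0]]
ft_force: [0.1, -0.1, -1.6]
grip_width: 0.0505
```

```bash
python3 d.py .478 .0082 .1;python3 - <<'E'
from h import *
p=env.observe()['position']
im=env.get_image('scene');crop(im,270,150,120,130,5,'pics/a6.png',[((.478,.0082),.0045,.062),((.478,.0082),.036,.014),(p[:2],.026,p[2]+.015),(p[:2],.026,p[2])],n='scene')
E
```

```text
t 5.08 pos cm [47.79  0.5   9.88] delta cm [0.01 0.32 0.12] rot [ 0.0006 -0.      0.    ] w 0.0505 F [ 0.1 -0.1 -1.6] qv 0.78
```

View pics/a6.png

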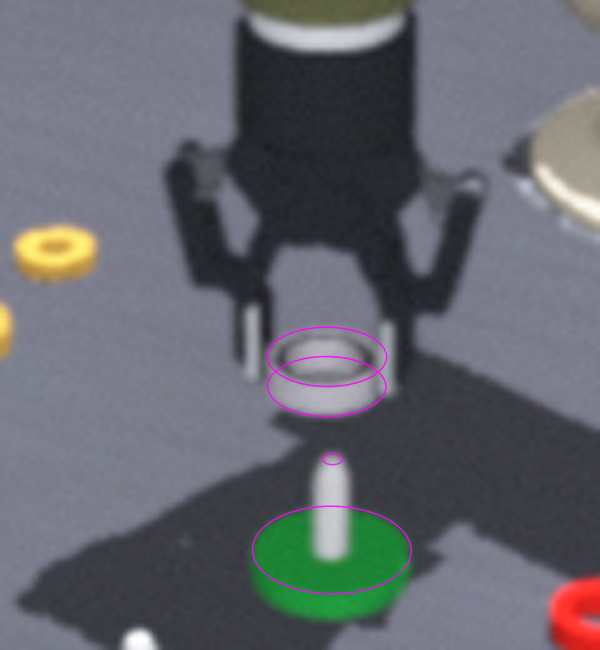

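Request:
{"op": "play_rows", "data": {"travel": [[0,0.32,0],[0,0,-1.5],[0,0,-1.3],[0,0,0],[0,0,0]], "rotation": [[0,0,0],[0,0,0],[0,0,0],[0,0,0],[0,0,0]], "claw": [4.8,4.8,4.8,4.8,4.8]}}

```text
time_s: 5.55
position: [0.4783, 0.0078, 0.0709]
tool_rot: [[0.002, 0.285, -0.958], [-0.001, -0.958, -0.285], [-1.0, 0.002, -0.002]]
ft_force: [-0.2, 0.3, -1.4]
grip_width: 0.0506
```

```bash
python3 d.py .478 .0082 .065
```

```text
t 5.55 pos cm [47.83  0.78  7.09] delta cm [-0.03  0.04 -0.59] rot [0.0011 0.0022 0.    ] w 0.0506 F [-0.2  0.3 -1.4] qv 0.8
```

Request:
{"op": "play_rows", "data": {"travel": [[0,0,-1],[0,0,-1],[0,0,-1],[0,0,-1],[0,0,-0.8],[0,0,0],[0,0,0]], "rotation": [[0.001,0.002,0],[0,0.001,0],[0,0.001,0],[0,0.001,0],[0,0.001,0],[0,0,0],[0,0,0]], "claw": [4.8,4.8,4.8,4.8,4.8,4.8,4.8]}}

```text
time_s: 6.13
position: [0.4799, 0.0076, 0.0217]
tool_rot: [[0.001, 0.285, -0.958], [-0.001, -0.958, -0.285], [-1.0, 0.001, -0.0]]
ft_force: [0.3, 0.7, -1.0]
grip_width: 0.0507
```

```bash
python3 d.py .478 .0082 .0139
```

```text
t 6.13 pos cm [47.99  0.76  2.17] delta cm [-0.19  0.06 -0.78] rot [0.001  0.0006 0.    ] w 0.0507 F [ 0.3  0.7 -1. ] qv 0.76
```

Request:
{"op": "play_rows", "data": {"travel": [[-0.2,0.05,-0.5],[0,0,-0.2],[0,0,-0.1],[0,0,0],[0,0,0]], "rotation": [[0.001,0.001,0],[0,0,0],[0,0,0],[0,0,0],[0,0,0]], "claw": [4.8,4.8,4.8,4.8,4.8]}}

```text
time_s: 6.55
position: [0.4784, 0.0081, 0.0142]
tool_rot: [[0.002, 0.285, -0.958], [-0.0, -0.958, -0.285], [-1.0, 0.001, -0.002]]
ft_force: [0.1, -0.1, -1.0]
grip_width: 0.0505
```

```bash
python3 d.py .478 .0082 .0139
```

```text
t 6.55 pos cm [47.84  0.81  1.42] delta cm [-0.04  0.01 -0.03] rot [0.0004 0.002  0.    ] w 0.0505 F [ 0.1 -0.1 -1. ] qv 0.06
```

Request:
{"op": "play_rows", "data": {"travel": [[0,0,-0.1],[0,0,-0.05],[0,0,0],[0,0,0]], "rotation": [[0,0.001,0],[0,0,0],[0,0,0],[0,0,0]], "claw": [4.8,4.8,4.8,4.8]}}

```text
time_s: 6.88
position: [0.4788, 0.008, 0.0144]
tool_rot: [[0.003, 0.286, -0.958], [-0.001, -0.958, -0.286], [-1.0, 0.002, -0.002]]
ft_force: [-0.2, -1.0, -1.6]
grip_width: 0.0507
```

```bash
python3 d.py .478 .0082 .0139;python3 - <<'E'
from h import *
im=env.get_image('scene');crop(im,270,170,120,110,5,'pics/a7.png',n='scene')
E
```

```text
t 6.88 pos cm [47.88  0.8   1.44] delta cm [-0.08  0.02 -0.05] rot [0.0009 0.0028 0.    ] w 0.0507 F [-0.2 -1.  -1.6] qv 0.13
```

View pics/a7.png

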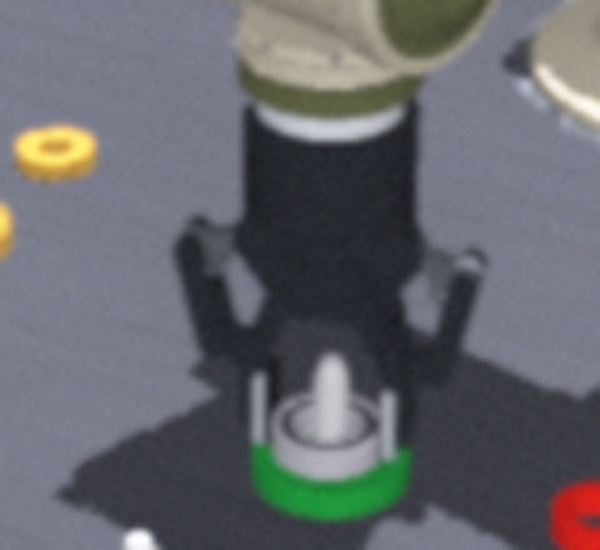

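Request:
{"op": "play_rows", "data": {"travel": [[-0.08,0,-0.3],[0,0,0],[0,0,0]], "rotation": [[0.001,0.003,0],[0,0,0],[0,0,0]], "claw": [4.8,4.8,4.8]}}

```text
time_s: 7.18
position: [0.4795, 0.0079, 0.0148]
tool_rot: [[0.005, 0.286, -0.958], [-0.001, -0.958, -0.286], [-1.0, 0.002, -0.005]]
ft_force: [0.1, -1.1, -1.0]
grip_width: 0.0503
```

```bash
python3 d.py .478 .0082 .0139
```

```text
t 7.18 pos cm [47.95  0.79  1.48] delta cm [-0.15  0.03 -0.09] rot [0.001  0.0054 0.    ] w 0.0503 F [ 0.1 -1.1 -1. ] qv 0.46
```

Request:
{"op": "play_rows", "data": {"travel": [[-0.15,0,-0.3]], "rotation": [[0.001,0.0054,0]], "claw": [4.8]}}

```text
time_s: 7.27
position: [0.4794, 0.0078, 0.0134]
tool_rot: [[0.004, 0.286, -0.958], [-0.001, -0.958, -0.286], [-1.0, 0.002, -0.004]]
ft_force: [-7.0, 4.9, 61.3]
grip_width: 0.0508
```

Request:
{"op": "play_rows", "data": {"travel": [[0,0,-0.3]], "rotation": [[0,0,0]], "claw": [4.8]}}

```text
time_s: 7.35
position: [0.4796, 0.0078, 0.0132]
tool_rot: [[0.006, 0.286, -0.958], [-0.001, -0.958, -0.286], [-1.0, 0.003, -0.005]]
ft_force: [-9.8, 4.4, 36.2]
grip_width: 0.0504
```

Request:
{"op": "play_rows", "data": {"travel": [[0,0,0]], "rotation": [[0,0,0]], "claw": [4.8]}}

```text
time_s: 7.43
position: [0.4798, 0.0079, 0.0142]
tool_rot: [[0.007, 0.286, -0.958], [-0.001, -0.958, -0.286], [-1.0, 0.003, -0.006]]
ft_force: [-0.9, 0.7, -1.6]
grip_width: 0.0508
```

The 61 N reading shows the bearing has hit the base (TCP z ≈ 13.5 mm, as predicted). It now sits within 1 mm, so I'll release it.

Request:
{"op": "play_rows", "data": {"travel": [[0,0,0],[0,0,0],[0,0,0],[0,0,0],[0,0,0]], "rotation": [[0.001,0.005,0],[0,0,0],[0,0,0],[0,0,0],[0,0,0]], "claw": [5.4,6.0,7.0,8.0,8.0]}}

```text
time_s: 7.85
position: [0.4798, 0.0078, 0.0133]
tool_rot: [[0.001, 0.286, -0.958], [-0.0, -0.958, -0.286], [-1.0, 0.0, -0.001]]
ft_force: [0.6, -0.5, 0.8]
grip_width: 0.0801
```

```bash
python3 d.py .3916 -.2634 .11;python3 - <<'E'
from h import *
im=env.get_image('scene');crop(im,270,170,120,110,5,'pics/a8.png',n='scene')
E
```

```text
t 7.85 pos cm [47.98  0.78  1.33] delta cm [ -8.82 -27.12   9.67] rot [0.     0.0009 0.    ] w 0.0801 F [ 0.6 -0.5  0.8] qv 0.45
```

View pics/a8.png

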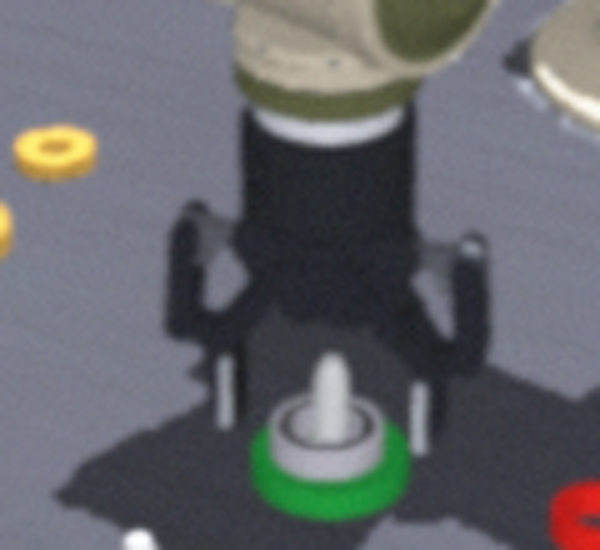

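Request:
{"op": "play_rows", "data": {"travel": [[0,0,1.5],[0,0,3],[0,0,3],[0,0,2],[-1,-3,0.3],[-1.2,-3.7,0],[-1.2,-3.7,0],[-1.2,-3.7,0],[-1.2,-3.7,0],[-1.2,-3.7,0],[-1,-3,0],[-0.6,-1.8,0]], "rotation": [[0,0,0],[0,0,0],[0,0,0],[0,0,0],[0,0,0],[0,0,0],[0,0,0],[0,0,0],[0,0,0],[0,0,0],[0,0,0],[0,0,0]], "claw": [8.5,8.5,8.5,8.5,8.5,8.5,8.5,8.5,8.5,8.5,8.5,8.5]}}

```text
time_s: 8.9
position: [0.3879, -0.2623, 0.1144]
tool_rot: [[-0.001, 0.295, -0.955], [-0.0, -0.955, -0.295], [-1.0, 0.0, 0.001]]
ft_force: [0.6, 0.0, 0.1]
grip_width: 0.0846
```

```bash
python3 d.py .3916 -.2634 0.06;python3 - <<'E'
from h import *
im=env.get_image('scene');crop(im,200,120,200,150,4,'pics/b1.png',n='scene')
im=env.get_image('top');crop(im,370,210,130,120,5,'pics/b2.png')
E
python3 d.py .3916 -.2634 0.06
```

```text
t 8.9 pos cm [ 38.79 -26.23  11.44] delta cm [ 0.37 -0.11 -5.44] rot [ 0.0005 -0.0014  0.    ] w 0.0846 F [0.6 0.  0.1] qv 26.78
t 9.0 pos cm [ 38.82 -26.22  11.43] delta cm [ 0.34 -0.12 -5.43] rot [ 0.0005 -0.0014  0.    ] w 0.0849 F [ 0.4  0.2 -0.4] qv 3.95
```

View pics/b1.png

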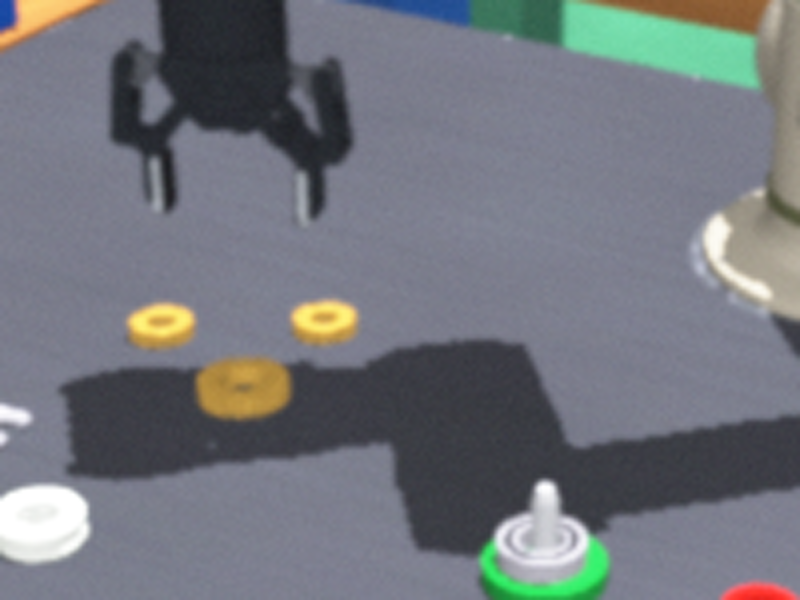

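The bearing sits flat on the green base. Descending on the gear.

Request:
{"op": "play_rows", "data": {"travel": [[0.35,-0.1,-2.5],[0,0,-3],[0,0,-3],[0,0,-1.5],[0,0,0],[0,0,0]], "rotation": [[0,0,0],[0,0,0],[0,0,0],[0,0,0],[0,0,0],[0,0,0]], "claw": [8.5,8.5,8.5,8.5,8.5,8.5]}}

```text
time_s: 9.5
position: [0.3926, -0.261, 0.0112]
tool_rot: [[0.0, 0.293, -0.956], [-0.001, -0.956, -0.293], [-1.0, 0.001, -0.0]]
ft_force: [-0.1, 0.2, 0.2]
grip_width: 0.0854
```

```bash
python3 d.py .3916 -.2634 0
```

```text
t 9.5 pos cm [ 39.26 -26.1    1.12] delta cm [-0.1  -0.24 -1.12] rot [0.0014 0.0005 0.    ] w 0.0854 F [-0.1  0.2  0.2] qv 1.12
```

Request:
{"op": "play_rows", "data": {"travel": [[-0.1,-0.25,-0.8],[0,0,-0.3],[0,0,0],[0,0,0]], "rotation": [[0.0014,0.0005,0],[0,0,0],[0,0,0],[0,0,0]], "claw": [8.5,8.5,8.5,8.5]}}

```text
time_s: 9.83
position: [0.393, -0.2637, 0.0019]
tool_rot: [[0.003, 0.294, -0.956], [-0.003, -0.956, -0.294], [-1.0, 0.004, -0.002]]
ft_force: [0.5, -0.5, -0.2]
grip_width: 0.0854
```

```bash
python3 d.py .3916 -.2634 0
```

```text
t 9.83 pos cm [ 39.3  -26.37   0.19] delta cm [-0.14  0.03 -0.19] rot [0.003  0.0029 0.    ] w 0.0854 F [ 0.5 -0.5 -0.2] qv 0.38
```

Request:
{"op": "play_rows", "data": {"travel": [[-0.15,0,-0.25],[0,0,0],[0,0,0],[0,0,0],[0,0,0],[0,0,0],[0,0,0],[0,0,0]], "rotation": [[0.003,0.003,0],[0,0,0],[0,0,0],[0,0,0],[0,0,0],[0,0,0],[0,0,0],[0,0,0]], "claw": [8.5,7.5,5.4,5.4,5.4,5.4,5.4,5.4]}}

```text
time_s: 10.5
position: [0.3917, -0.2642, 0.0012]
tool_rot: [[0.002, 0.294, -0.956], [-0.002, -0.956, -0.294], [-1.0, 0.002, -0.001]]
ft_force: [-1.1, 0.2, 0.7]
grip_width: 0.0556
```

```bash
python3 d.py .478 .0082 .1
```

```text
t 10.5 pos cm [ 39.17 -26.42   0.12] delta cm [ 8.63 27.24  9.88] rot [0.0019 0.0016 0.    ] w 0.0556 F [-1.1  0.2  0.7] qv 0.06
```

Request:
{"op": "play_rows", "data": {"travel": [[0,0,0.5],[0,0,2],[0,0,3],[0,0,3],[0,0,1.5],[0,0,0],[0,0,0]], "rotation": [[0,0,0],[0,0,0],[0,0,0],[0,0,0],[0,0,0],[0,0,0],[0,0,0]], "claw": [5.4,5.4,5.4,5.4,5.4,5.4,5.4]}}

```text
time_s: 11.08
position: [0.3902, -0.2626, 0.1053]
tool_rot: [[-0.002, 0.294, -0.956], [0.002, -0.956, -0.294], [-1.0, -0.002, 0.001]]
ft_force: [-0.2, -0.2, -2.3]
grip_width: 0.0553
```

```bash
python3 d.py .478 .0082 .1;python3 - <<'E'
from h import *
im=env.get_image('scene');crop(im,200,120,200,150,4,'pics/b3.png',n='scene')
E
```

```text
t 11.08 pos cm [ 39.02 -26.26  10.53] delta cm [ 8.78 27.08 -0.53] rot [-0.0016 -0.0015 -0.    ] w 0.0553 F [-0.2 -0.2 -2.3] qv 1.37
```

View pics/b3.png

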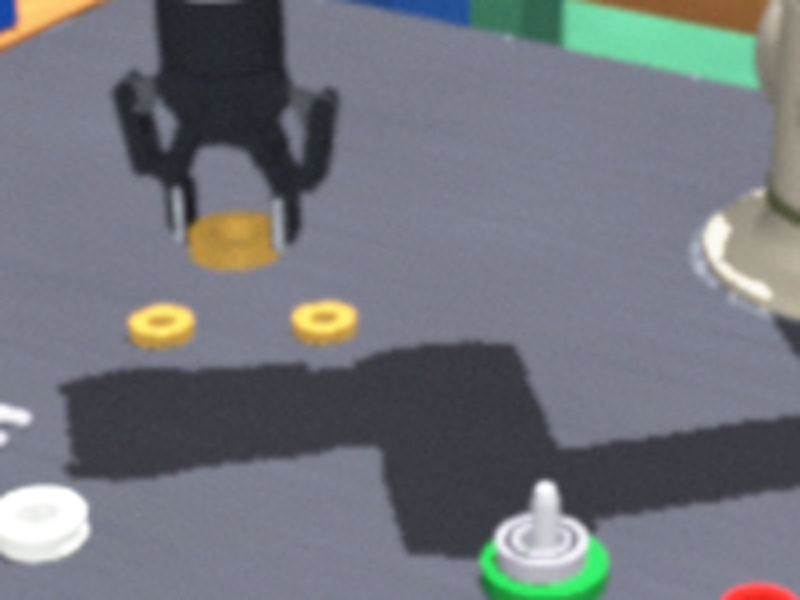

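The gear is held level. Moving it over the green pin.

Request:
{"op": "play_rows", "data": {"travel": [[0.8,2.5,0],[1.2,3.6,0],[1.2,3.6,0],[1.2,3.7,0],[1.2,3.7,0],[1.2,3.6,0],[1.0,3.1,0],[0.7,2.1,0],[0.3,1,0],[0,0,0],[0,0,0]], "rotation": [[0,0,0],[0,0,0],[0,0,0],[0,0,0],[0,0,0],[0,0,0],[0,0,0],[0,0,0],[0,0,0],[0,0,0],[0,0,0]], "claw": [5.4,5.4,5.4,5.4,5.4,5.4,5.4,5.4,5.4,5.4,5.4]}}

```text
time_s: 12.05
position: [0.474, 0.0201, 0.0901]
tool_rot: [[-0.025, 0.29, -0.957], [0.01, -0.957, -0.29], [-1.0, -0.017, 0.021]]
ft_force: [0.4, -0.2, -2.0]
grip_width: 0.0554
```

```bash
python3 d.py .478 .0082 .09
```

```text
t 12.05 pos cm [47.4   2.01  9.01] delta cm [ 0.4  -1.19 -0.01] rot [-0.0102 -0.0249 -0.    ] w 0.0554 F [ 0.4 -0.2 -2. ] qv 1.41
```

Request:
{"op": "play_rows", "data": {"travel": [[0.4,-1.2,-0.3],[0,0,0],[0,0,0],[0,0,0]], "rotation": [[-0.01,-0.025,0],[0,0,0],[0,0,0],[0,0,0]], "claw": [5.4,5.4,5.4,5.4]}}

```text
time_s: 12.38
position: [0.4761, 0.0059, 0.0845]
tool_rot: [[-0.006, 0.287, -0.958], [0.001, -0.958, -0.287], [-1.0, -0.003, 0.005]]
ft_force: [0.3, 0.2, -2.9]
grip_width: 0.0556
```

```bash
python3 d.py .478 .0082 .07;python3 - <<'E'
from h import *
im=env.get_image('scene');crop(im,270,150,120,130,5,'pics/b4.png',n='scene')
E
```

```text
t 12.38 pos cm [47.61  0.59  8.45] delta cm [ 0.19  0.23 -1.45] rot [-0.0013 -0.0058 -0.    ] w 0.0556 F [ 0.3  0.2 -2.9] qv 0.71
```

View pics/b4.png

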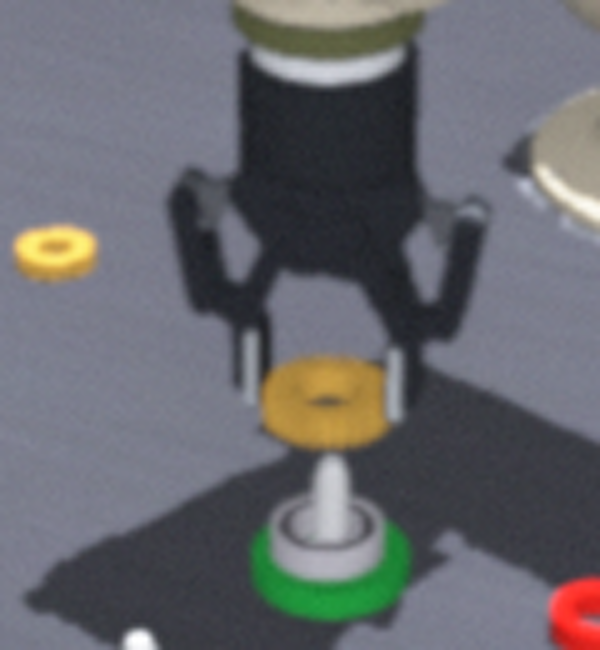

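Request:
{"op": "play_rows", "data": {"travel": [[0.2,0.25,0],[0,0,-1.0],[0,0,-0.5],[0,0,0],[0,0,0]], "rotation": [[-0.001,-0.006,0],[0,0,0],[0,0,0],[0,0,0],[0,0,0]], "claw": [5.4,5.4,5.4,5.4,5.4]}}

```text
time_s: 12.85
position: [0.4786, 0.0086, 0.0697]
tool_rot: [[0.002, 0.286, -0.958], [0.001, -0.958, -0.286], [-1.0, -0.0, -0.002]]
ft_force: [-0.3, 0.0, -1.4]
grip_width: 0.0553
```

```bash
python3 d.py .478 .0082 .0302
```

```text
t 12.85 pos cm [47.86  0.86  6.97] delta cm [-0.06 -0.04 -3.95] rot [-0.0005  0.0017  0.    ] w 0.0553 F [-0.3  0.  -1.4] qv 0.33
```

Request:
{"op": "play_rows", "data": {"travel": [[-0.05,0,-1],[0,0,-1],[0,0,-1],[0,0,-0.5],[0,0,0],[0,0,0]], "rotation": [[0,0.002,0],[0,0.001,0],[0,0.001,0],[0,0.001,0],[0,0,0],[0,0,0]], "claw": [5.4,5.4,5.4,5.4,5.4,5.4]}}

```text
time_s: 13.35
position: [0.4786, 0.0089, 0.0326]
tool_rot: [[-0.002, 0.286, -0.958], [0.0, -0.958, -0.286], [-1.0, -0.001, 0.002]]
ft_force: [-0.0, 0.3, -1.6]
grip_width: 0.0554
```

```bash
python3 d.py .478 .0082 .0302
```

```text
t 13.35 pos cm [47.86  0.89  3.26] delta cm [-0.06 -0.07 -0.24] rot [-0.0002 -0.0018 -0.    ] w 0.0554 F [-0.   0.3 -1.6] qv 0.58
```

Request:
{"op": "play_rows", "data": {"travel": [[-0.05,-0.07,-0.2],[0,0,0],[0,0,0]], "rotation": [[0,-0.002,0],[0,0,0],[0,0,0]], "claw": [5.4,5.4,5.4]}}

```text
time_s: 13.6
position: [0.4785, 0.008, 0.0312]
tool_rot: [[0.002, 0.286, -0.958], [-0.0, -0.958, -0.286], [-1.0, 0.001, -0.002]]
ft_force: [0.7, 0.2, -2.0]
grip_width: 0.0551
```

```bash
python3 d.py .478 .0082 .0302
```

```text
t 13.6 pos cm [47.85  0.8   3.12] delta cm [-0.05  0.02 -0.1 ] rot [0.0002 0.0018 0.    ] w 0.0551 F [ 0.7  0.2 -2. ] qv 0.24
```

Request:
{"op": "play_rows", "data": {"travel": [[-0.05,0,-0.1],[0,0,0]], "rotation": [[0,0.002,0],[0,0,0]], "claw": [5.4,5.4]}}

```text
time_s: 13.77
position: [0.4782, 0.0079, 0.0306]
tool_rot: [[0.001, 0.286, -0.958], [-0.0, -0.958, -0.286], [-1.0, 0.001, -0.001]]
ft_force: [0.7, 0.6, -2.4]
grip_width: 0.0555
```

```bash
python3 d.py .478 .0082 .0302
```

```text
t 13.77 pos cm [47.82  0.79  3.06] delta cm [-0.02  0.03 -0.04] rot [0.0004 0.0007 0.    ] w 0.0555 F [ 0.7  0.6 -2.4] qv 0.48
```

Request:
{"op": "play_rows", "data": {"travel": [[0,0,-0.1],[0,0,0]], "rotation": [[0,0.001,0],[0,0,0]], "claw": [5.4,5.4]}}

```text
time_s: 13.93
position: [0.4785, 0.0079, 0.0303]
tool_rot: [[0.001, 0.286, -0.958], [-0.001, -0.958, -0.286], [-1.0, 0.001, -0.001]]
ft_force: [0.5, 1.1, -2.9]
grip_width: 0.0555
```

```bash
python3 d.py .478 .0082 .0302
python3 - <<'E'
from h import *
im=env.get_image('scene');crop(im,270,150,120,130,5,'pics/b5.png',n='scene')
E
```

```text
t 13.93 pos cm [47.85  0.79  3.03] delta cm [-0.05  0.03 -0.01] rot [0.0008 0.0008 0.    ] w 0.0555 F [ 0.5  1.1 -2.9] qv 0.24
```

View pics/b5.png

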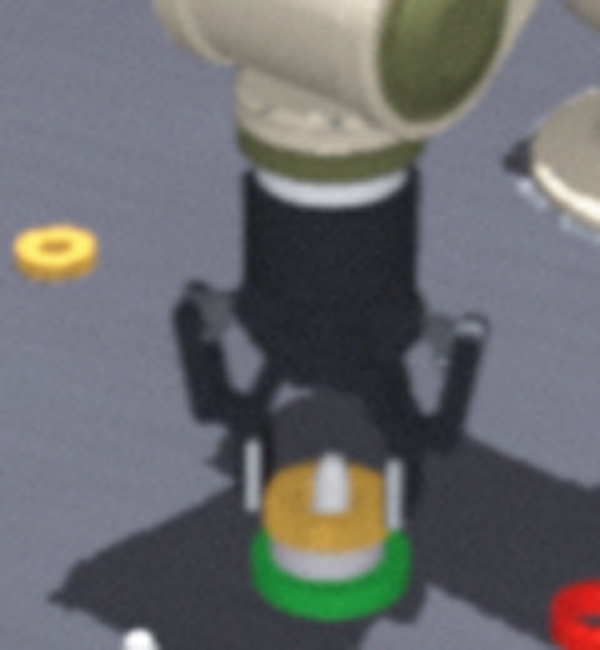

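Request:
{"op": "play_rows", "data": {"travel": [[0,0,-0.12]], "rotation": [[0,0.001,0]], "claw": [5.4]}}

```text
time_s: 14.07
position: [0.4786, 0.0078, 0.0299]
tool_rot: [[0.001, 0.286, -0.958], [-0.001, -0.958, -0.286], [-1.0, 0.001, -0.0]]
ft_force: [-6.7, 1.3, 25.9]
grip_width: 0.0557
```

Request:
{"op": "play_rows", "data": {"travel": [[0,0,0],[0,0,0],[0,0,0],[0,0,0],[0,0,0]], "rotation": [[0,0,0],[0,0,0],[0,0,0],[0,0,0],[0,0,0]], "claw": [6.0,6.4,7.2,8.2,8.5]}}

```text
time_s: 14.48
position: [0.4794, 0.0077, 0.0304]
tool_rot: [[0.003, 0.286, -0.958], [-0.002, -0.958, -0.286], [-1.0, 0.002, -0.002]]
ft_force: [1.0, 0.7, -1.3]
grip_width: 0.0849
```

```bash
python3 d.py .4587 .1335 .11
```

```text
t 14.48 pos cm [47.94  0.77  3.04] delta cm [-2.07 12.58  7.96] rot [0.0016 0.0028 0.    ] w 0.0849 F [ 1.   0.7 -1.3] qv 0.2
```

The gear touched down (26 N) at the predicted height and I released it. Next, rise and move to the red collar.

Request:
{"op": "play_rows", "data": {"travel": [[0,0,1.5],[0,0,3],[0,0,2.5],[-0.3,1.8,0.7],[-0.5,3.1,0],[-0.5,3.1,0],[-0.5,2.8,0],[-0.2,1.3,0],[0,0,0],[0,0,0]], "rotation": [[0,0,0],[0,0,0],[0,0,0],[0,0,0],[0,0,0],[0,0,0],[0,0,0],[0,0,0],[0,0,0],[0,0,0]], "claw": [8.5,8.5,8.5,8.5,8.5,8.5,8.5,8.5,8.5,8.5]}}

```text
time_s: 15.32
position: [0.4582, 0.1327, 0.1109]
tool_rot: [[0.003, 0.283, -0.959], [-0.001, -0.959, -0.283], [-1.0, 0.002, -0.003]]
ft_force: [-0.4, -0.2, 0.5]
grip_width: 0.0846
```

```bash
python3 d.py .4587 .1335 .0;python3 - <<'E'
from h import *
im=env.get_image('scene');crop(im,280,150,180,150,4,'pics/c5.png',n='scene')
E
python3 d.py .4587 .1335 .0
```

```text
t 15.32 pos cm [45.82 13.27 11.09] delta cm [  0.05   0.08 -11.09] rot [0.0006 0.0035 0.    ] w 0.0846 F [-0.4 -0.2  0.5] qv 1.18
t 15.37 pos cm [45.83 13.24 11.08] delta cm [  0.04   0.11 -11.08] rot [0.0005 0.0033 0.    ] w 0.0851 F [ 0.5 -0.3  0.7] qv 1.34
```

View pics/c5.png

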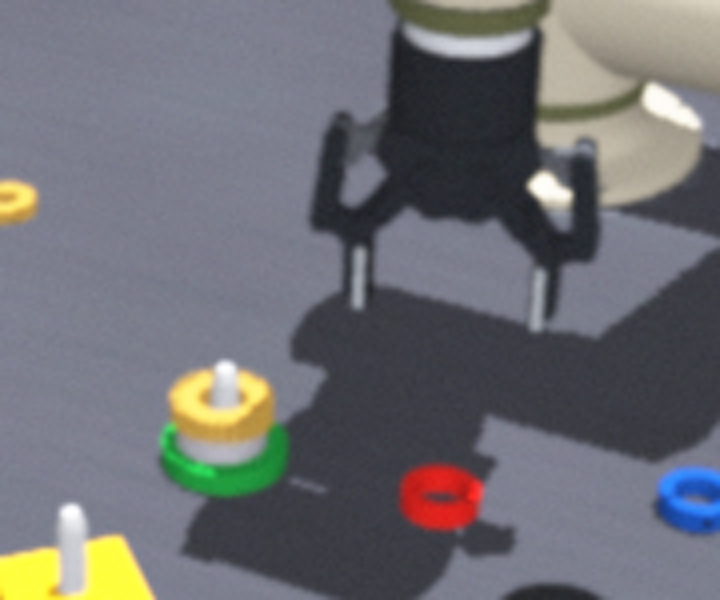

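Request:
{"op": "play_rows", "data": {"travel": [[0.05,0.1,-2.5],[0,0,-3],[0,0,-3],[0,0,-1.5],[0,0,0],[0,0,0]], "rotation": [[0,0.003,0],[0,0,0],[0,0,0],[0,0,0],[0,0,0],[0,0,0]], "claw": [8.5,8.5,8.5,8.5,8.5,8.5]}}

```text
time_s: 15.87
position: [0.4619, 0.1274, 0.0083]
tool_rot: [[0.006, 0.276, -0.961], [-0.001, -0.961, -0.276], [-1.0, 0.003, -0.005]]
ft_force: [0.3, 0.2, 0.8]
grip_width: 0.0848
```

```bash
python3 d.py .4587 .1335 .001
```

```text
t 15.87 pos cm [46.19 12.74  0.83] delta cm [-0.32  0.61 -0.73] rot [0.0013 0.0058 0.    ] w 0.0848 F [0.3 0.2 0.8] qv 1.43
```

Request:
{"op": "play_rows", "data": {"travel": [[-0.3,0.6,-0.5],[0,0,-0.2],[0,0,0],[0,0,0]], "rotation": [[0.001,0.006,0],[0,0,0],[0,0,0],[0,0,0]], "claw": [8.5,8.5,8.5,8.5]}}

```text
time_s: 16.2
position: [0.4606, 0.1328, 0.0035]
tool_rot: [[0.004, 0.274, -0.962], [-0.0, -0.962, -0.274], [-1.0, 0.001, -0.004]]
ft_force: [-0.2, 0.2, 0.2]
grip_width: 0.0848
```

```bash
python3 d.py .4587 .1335 .001
```

```text
t 16.2 pos cm [46.06 13.28  0.35] delta cm [-0.19  0.07 -0.25] rot [0.0001 0.004  0.    ] w 0.0848 F [-0.2  0.2  0.2] qv 0.68
```

Request:
{"op": "play_rows", "data": {"travel": [[-0.2,0.07,-0.25],[0,0,0],[0,0,0],[0,0,0],[0,0,0],[0,0,0],[0,0,0],[0,0,0],[0,0,0],[0,0,0]], "rotation": [[0,0.004,0],[0,0,0],[0,0,0],[0,0,0],[0,0,0],[0,0,0],[0,0,0],[0,0,0],[0,0,0],[0,0,0]], "claw": [8.5,7.5,5.5,4.0,4.0,4.0,4.0,4.0,4.0,4.0]}}

```text
time_s: 17.03
position: [0.4593, 0.1338, 0.0028]
tool_rot: [[0.003, 0.275, -0.961], [-0.0, -0.961, -0.275], [-1.0, 0.001, -0.003]]
ft_force: [-1.4, 0.7, 1.1]
grip_width: 0.0417
```

```bash
python3 d.py .478 .0082 .001
```

```text
t 17.03 pos cm [45.93 13.38  0.28] delta cm [  1.87 -12.56  -0.18] rot [0.     0.0035 0.    ] w 0.0417 F [-1.4  0.7  1.1] qv 0.12
```

Request:
{"op": "play_rows", "data": {"travel": [[0,0,0.5],[0,0,2],[0,0,3],[0,0,3],[0,0,1.5],[0,0,0],[0,0,0]], "rotation": [[0,0.003,0],[0,0,0],[0,0,0],[0,0,0],[0,0,0],[0,0,0],[0,0,0]], "claw": [4.0,4.0,4.0,4.0,4.0,4.0,4.0]}}

```text
time_s: 17.62
position: [0.4576, 0.1336, 0.1074]
tool_rot: [[-0.004, 0.275, -0.962], [-0.0, -0.962, -0.275], [-1.0, -0.001, 0.004]]
ft_force: [0.0, -0.1, -1.2]
grip_width: 0.0421
```

Request:
{"op": "play_rows", "data": {"travel": [[0.25,-2,0],[0.5,-3.2,0],[0.5,-3.2,0],[0.4,-2.6,0],[0.2,-1.3,0],[0,0,0],[0,0,0],[0,0,0]], "rotation": [[0,0,0],[0,0,0],[0,0,0],[0,0,0],[0,0,0],[0,0,0],[0,0,0],[0,0,0]], "claw": [4.0,4.0,4.0,4.0,4.0,4.0,4.0,4.0]}}

```text
time_s: 18.28
position: [0.4724, 0.0068, 0.0989]
tool_rot: [[-0.018, 0.276, -0.961], [0.003, -0.961, -0.277], [-1.0, -0.008, 0.016]]
ft_force: [-0.4, 0.2, -1.7]
grip_width: 0.0415
```

```bash
python3 d.py .478 .0082 .09
```

```text
t 18.28 pos cm [47.24  0.68  9.89] delta cm [ 0.56  0.14 -0.89] rot [-0.0031 -0.0178 -0.    ] w 0.0415 F [-0.4  0.2 -1.7] qv 0.96
```

Request:
{"op": "play_rows", "data": {"travel": [[0.55,0.15,-1],[0,0,0],[0,0,0],[0,0,0]], "rotation": [[-0.003,-0.018,0],[0,0,0],[0,0,0],[0,0,0]], "claw": [4.0,4.0,4.0,4.0]}}

```text
time_s: 18.62
position: [0.4765, 0.0117, 0.0875]
tool_rot: [[-0.003, 0.28, -0.96], [0.001, -0.96, -0.28], [-1.0, -0.002, 0.003]]
ft_force: [1.0, 0.3, -0.5]
grip_width: 0.0412
```

```bash
python3 d.py .478 .0082 .07;python3 - <<'E'
from h import *
im=env.get_image('scene');crop(im,270,150,120,130,5,'pics/c6.png',n='scene')
E
```

```text
t 18.62 pos cm [47.65  1.17  8.75] delta cm [ 0.15 -0.35 -1.75] rot [-0.0013 -0.0034 -0.    ] w 0.0412 F [ 1.   0.3 -0.5] qv 0.9
```

View pics/c6.png

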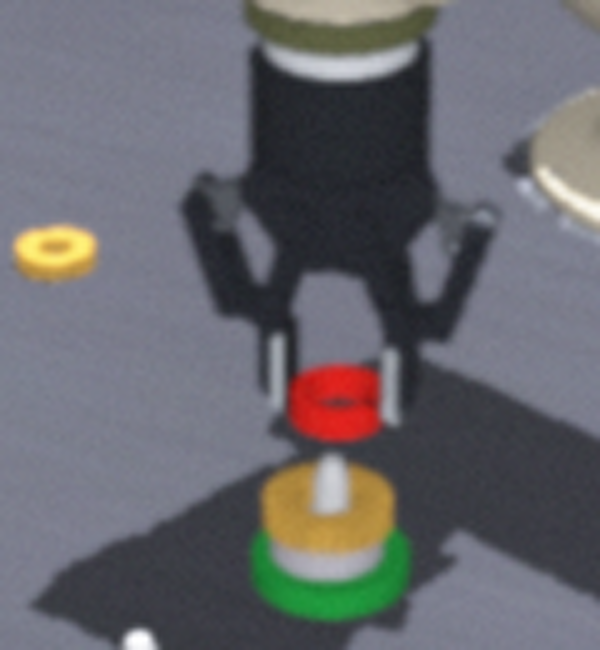

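Request:
{"op": "play_rows", "data": {"travel": [[0.15,-0.4,0],[0,0,-1.0],[0,0,-0.8],[0,0,0],[0,0,0]], "rotation": [[-0.001,-0.003,0],[0,0,0],[0,0,0],[0,0,0],[0,0,0]], "claw": [4.0,4.0,4.0,4.0,4.0]}}

```text
time_s: 19.08
position: [0.4788, 0.0074, 0.0704]
tool_rot: [[0.003, 0.282, -0.959], [-0.001, -0.959, -0.282], [-1.0, 0.001, -0.002]]
ft_force: [0.4, -0.4, -0.9]
grip_width: 0.0415
```

```bash
python3 d.py .478 .0082 .0458
```

```text
t 19.08 pos cm [47.88  0.74  7.04] delta cm [-0.08  0.08 -2.46] rot [0.0006 0.0027 0.    ] w 0.0415 F [ 0.4 -0.4 -0.9] qv 0.49
```

Request:
{"op": "play_rows", "data": {"travel": [[-0.1,0.08,-1],[0,0,-0.8],[0,0,-0.3],[0,0,0],[0,0,0]], "rotation": [[0.001,0.003,0],[0,0,0],[0,0,0],[0,0,0],[0,0,0]], "claw": [4.0,4.0,4.0,4.0,4.0]}}

```text
time_s: 19.5
position: [0.4778, 0.0081, 0.0475]
tool_rot: [[-0.0, 0.282, -0.959], [0.0, -0.959, -0.282], [-1.0, -0.001, 0.0]]
ft_force: [0.4, -1.6, 0.4]
grip_width: 0.0416
```

```bash
python3 d.py .478 .0082 .0458
```

```text
t 19.5 pos cm [47.78  0.81  4.75] delta cm [ 0.02  0.01 -0.17] rot [-0.0004 -0.0005 -0.    ] w 0.0416 F [ 0.4 -1.6  0.4] qv 0.61
```

Request:
{"op": "play_rows", "data": {"travel": [[0,0,-0.12],[0,0,0]], "rotation": [[0,0,0],[0,0,0]], "claw": [4.0,4.0]}}

```text
time_s: 19.67
position: [0.4779, 0.0081, 0.0463]
tool_rot: [[-0.0, 0.282, -0.96], [0.0, -0.96, -0.282], [-1.0, -0.0, 0.0]]
ft_force: [-0.4, 0.2, -0.5]
grip_width: 0.0415
```

Request:
{"op": "play_rows", "data": {"travel": [[0,0,-0.1]], "rotation": [[0,0,0]], "claw": [4.0]}}

```text
time_s: 19.75
position: [0.4782, 0.008, 0.0457]
tool_rot: [[0.0, 0.282, -0.959], [0.0, -0.959, -0.282], [-1.0, -0.0, -0.0]]
ft_force: [-3.4, 1.2, 17.2]
grip_width: 0.0415
```

Contact (17 N) at the predicted 45.7 mm. Releasing.

Request:
{"op": "play_rows", "data": {"travel": [[0,0,0],[0,0,0],[0,0,0],[0,0,0],[0,0,0]], "rotation": [[0,0,0],[0,0,0],[0,0,0],[0,0,0],[0,0,0]], "claw": [4.6,5.2,6.2,7.5,8.5]}}

```text
time_s: 20.17
position: [0.4787, 0.0079, 0.0463]
tool_rot: [[0.002, 0.282, -0.959], [-0.0, -0.959, -0.282], [-1.0, 0.001, -0.002]]
ft_force: [-0.2, 0.3, -0.2]
grip_width: 0.0839
```

Request:
{"op": "play_rows", "data": {"travel": [[0,0,1.5],[0,0,3],[0,0,1.5],[0,0,0.5],[0.7,-1.8,0],[1.3,-3.4,0],[1.4,-3.6,0],[1.4,-3.6,0],[1.4,-3.6,0],[1.4,-3.6,0],[1.4,-3.6,0],[1.2,-3.0,0]], "rotation": [[0,0,0],[0,0,0],[0,0,0],[0,0,0],[0,0,0],[0,0,0],[0,0,0],[0,0,0],[0,0,0],[0,0,0],[0,0,0],[0,0,0]], "claw": [8.5,8.5,8.5,8.5,8.5,8.5,8.5,8.5,8.5,8.5,8.5,8.5]}}

```text
time_s: 21.17
position: [0.5791, -0.2595, 0.1103]
tool_rot: [[-0.004, 0.29, -0.957], [0.004, -0.957, -0.29], [-1.0, -0.005, 0.003]]
ft_force: [0.2, 1.2, -0.1]
grip_width: 0.0854
```

```bash
python3 d.py .5872 -.267 .1;python3 - <<'E'
from h import *
im=env.get_image('scene');crop(im,180,130,200,160,4,'pics/d1.png',n='scene')
im=env.get_image('top');crop(im,290,130,210,130,3.5,'pics/d2.png')
E
python3 d.py .5872 -.267 .1
```

```text
t 21.17 pos cm [ 57.91 -25.95  11.03] delta cm [ 0.81 -0.75 -1.03] rot [-0.0037 -0.0041 -0.    ] w 0.0854 F [ 0.2  1.2 -0.1] qv 50.84
t 21.27 pos cm [ 57.94 -26.16  10.95] delta cm [ 0.78 -0.54 -0.95] rot [-0.0026 -0.0035 -0.    ] w 0.0849 F [-0.9 -0.2 -0. ] qv 6.07
```

View pics/d1.png

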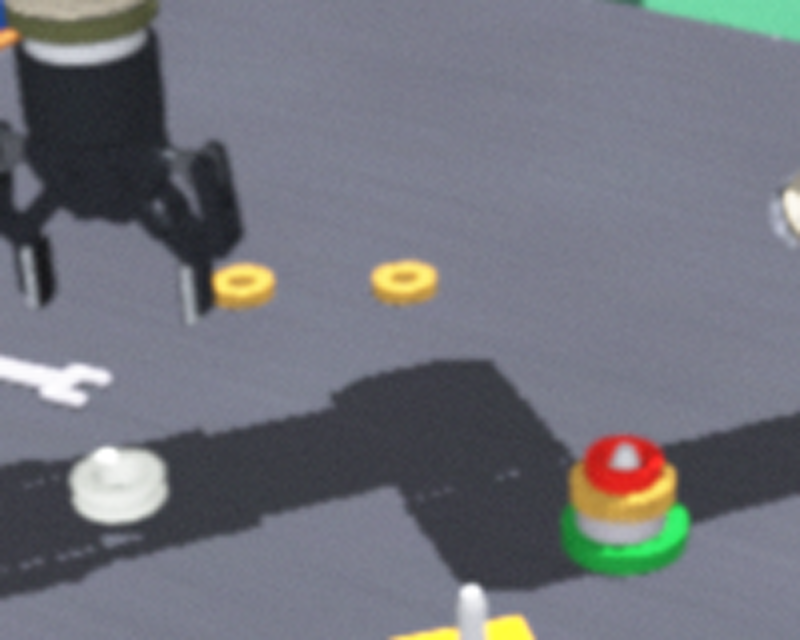

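View pics/d2.png

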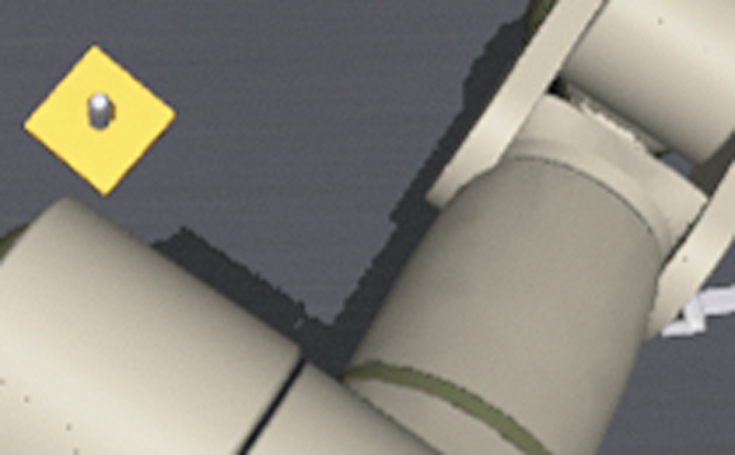

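The green stack is complete: the red collar is flat on the gear. Now the pulley.

Request:
{"op": "play_rows", "data": {"travel": [[0.8,-0.6,-2.5],[0,0,-3],[0,0,-3],[0,0,-1],[0,0,0],[0,0,0]], "rotation": [[-0.003,-0.004,0],[0,0,0],[0,0,0],[0,0,0],[0,0,0],[0,0,0]], "claw": [8.5,8.5,8.5,8.5,8.5,8.5]}}

```text
time_s: 21.77
position: [0.5867, -0.2671, 0.0092]
tool_rot: [[-0.0, 0.286, -0.958], [0.001, -0.958, -0.286], [-1.0, -0.001, -0.0]]
ft_force: [-0.4, -0.4, 0.2]
grip_width: 0.0849
```

```bash
python3 d.py .5875 -.268 .001;python3 - <<'E'
from h import *
im=env.get_image('scene');crop(im,150,170,160,110,5,'pics/d3.png',n='scene')
E
```

```text
t 21.77 pos cm [ 58.67 -26.71   0.92] delta cm [ 0.08 -0.09 -0.82] rot [-0.0006 -0.     -0.    ] w 0.0849 F [-0.4 -0.4  0.2] qv 0.3
```

View pics/d3.png

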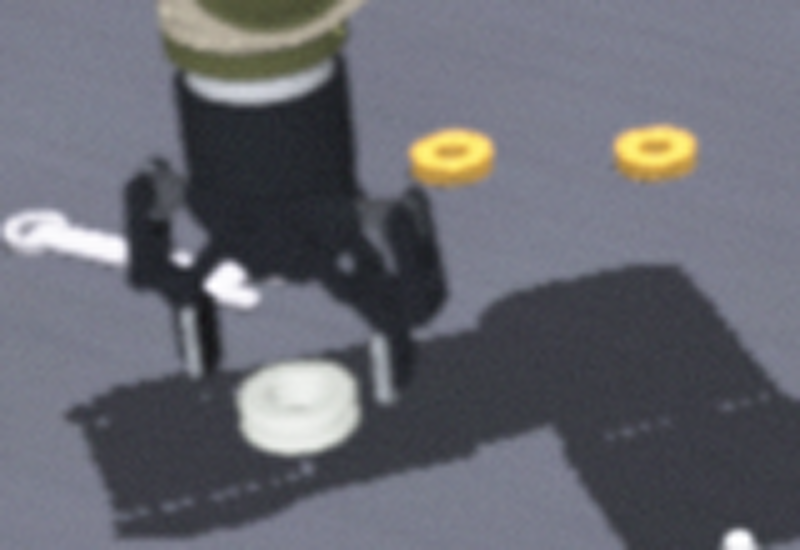

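Request:
{"op": "play_rows", "data": {"travel": [[0.08,-0.1,-0.6],[0,0,-0.25],[0,0,0],[0,0,0]], "rotation": [[-0.001,0,0],[0,0,0],[0,0,0],[0,0,0]], "claw": [8.5,8.5,8.5,8.5]}}

```text
time_s: 22.15
position: [0.5898, -0.269, 0.0053]
tool_rot: [[0.007, 0.286, -0.958], [-0.005, -0.958, -0.287], [-1.0, 0.007, -0.005]]
ft_force: [0.8, -1.0, -0.3]
grip_width: 0.085
```

```bash
python3 d.py .5875 -.268 .000
```

```text
t 22.15 pos cm [ 58.98 -26.9    0.53] delta cm [-0.23  0.1  -0.53] rot [0.0053 0.0071 0.    ] w 0.085 F [ 0.8 -1.  -0.3] qv 0.57
```

Request:
{"op": "play_rows", "data": {"travel": [[-0.2,0.1,-0.5],[0,0,0],[0,0,0],[0,0,0],[0,0,0],[0,0,0],[0,0,0],[0,0,0],[0,0,0]], "rotation": [[0.005,0.007,0],[0,0,0],[0,0,0],[0,0,0],[0,0,0],[0,0,0],[0,0,0],[0,0,0],[0,0,0]], "claw": [8.5,7.5,6.0,5.0,5.0,5.0,5.0,5.0,5.0]}}

```text
time_s: 22.9
position: [0.5882, -0.2683, 0.0016]
tool_rot: [[0.002, 0.286, -0.958], [-0.001, -0.958, -0.286], [-1.0, 0.002, -0.001]]
ft_force: [-1.3, 0.2, 1.2]
grip_width: 0.0514
```

```bash
python3 d.py .6372 .009 .1
```

```text
t 22.9 pos cm [ 58.82 -26.83   0.16] delta cm [ 4.9  27.73  9.84] rot [0.0014 0.0018 0.    ] w 0.0514 F [-1.3  0.2  1.2] qv 0.09
```

Request:
{"op": "play_rows", "data": {"travel": [[0,0,0.5],[0,0,2],[0,0,3],[0,0,3],[0,0,1.5],[0,0,0],[0,0,0]], "rotation": [[0.001,0.002,0],[0,0,0],[0,0,0],[0,0,0],[0,0,0],[0,0,0],[0,0,0]], "claw": [5.0,5.0,5.0,5.0,5.0,5.0,5.0]}}

```text
time_s: 23.48
position: [0.5864, -0.2671, 0.105]
tool_rot: [[-0.005, 0.286, -0.958], [0.003, -0.958, -0.286], [-1.0, -0.004, 0.004]]
ft_force: [0.2, -0.1, -1.7]
grip_width: 0.0514
```

```bash
python3 d.py .6372 .009 .1;python3 - <<'E'
from h import *
im=env.get_image('scene');crop(im,150,130,200,150,4,'pics/d4.png',n='scene')
E
```

```text
t 23.48 pos cm [ 58.64 -26.71  10.5 ] delta cm [ 5.08 27.61 -0.5 ] rot [-0.0026 -0.005  -0.    ] w 0.0514 F [ 0.2 -0.1 -1.7] qv 1.04
```

View pics/d4.png

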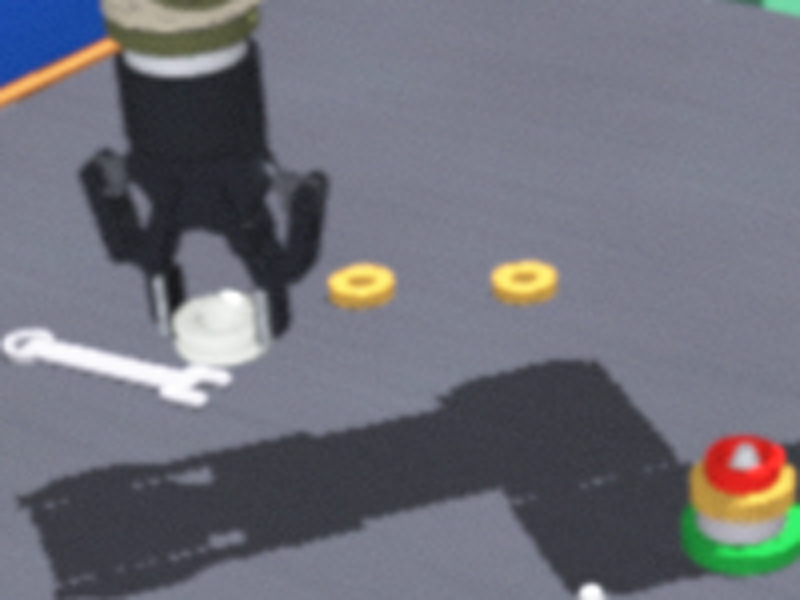

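Pulley held level. On to the yellow pin.

Request:
{"op": "play_rows", "data": {"travel": [[0.5,2.5,0],[0.7,3.7,0],[0.7,3.7,0],[0.7,3.7,0],[0.7,3.7,0],[0.7,3.6,0],[0.6,2.9,0],[0.4,2.0,0],[0.2,0.8,0],[0,0,0],[0,0,0]], "rotation": [[0,0,0],[0,0,0],[0,0,0],[0,0,0],[0,0,0],[0,0,0],[0,0,0],[0,0,0],[0,0,0],[0,0,0],[0,0,0]], "claw": [5.0,5.0,5.0,5.0,5.0,5.0,5.0,5.0,5.0,5.0,5.0]}}

```text
time_s: 24.45
position: [0.632, 0.0102, 0.0871]
tool_rot: [[-0.031, 0.282, -0.959], [0.01, -0.959, -0.282], [-0.999, -0.018, 0.027]]
ft_force: [-0.4, 0.6, -0.8]
grip_width: 0.0511
```

```bash
python3 d.py .6372 .009 .09
```

```text
t 24.45 pos cm [63.2   1.02  8.71] delta cm [ 0.52 -0.12  0.29] rot [-0.0095 -0.0306 -0.    ] w 0.0511 F [-0.4  0.6 -0.8] qv 0.91
```

Request:
{"op": "play_rows", "data": {"travel": [[0.5,-0.1,0],[0,0,0],[0,0,0],[0,0,0]], "rotation": [[-0.0095,-0.0306,0],[0,0,0],[0,0,0],[0,0,0]], "claw": [5.0,5.0,5.0,5.0]}}

```text
time_s: 24.78
position: [0.636, 0.0039, 0.0852]
tool_rot: [[-0.004, 0.277, -0.961], [-0.0, -0.961, -0.277], [-1.0, -0.001, 0.004]]
ft_force: [0.2, -0.2, -0.4]
grip_width: 0.0513
```

```bash
python3 d.py .6372 .009 .07;python3 - <<'E'
from h import *
p=env.observe()['position']
im=env.get_image('scene');crop(im,230,190,120,130,5,'pics/d5.png',[((.6372,.009),.0045,.062),((.6372,.009),.036,.014),(p[:2],.027,p[2]+.0164)],n='scene')
E
```

```text
t 24.78 pos cm [63.6   0.39  8.52] delta cm [ 0.12  0.51 -1.52] rot [ 0.0003 -0.0038  0.    ] w 0.0513 F [ 0.2 -0.2 -0.4] qv 1.37
```

View pics/d5.png

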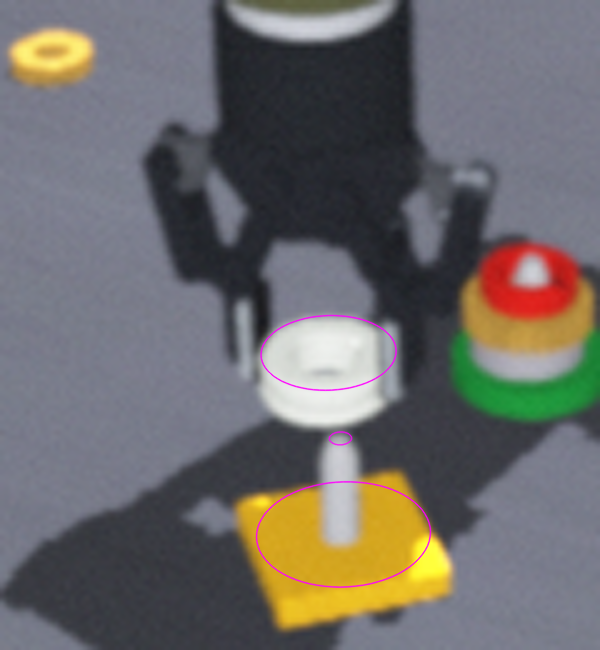

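Request:
{"op": "play_rows", "data": {"travel": [[0.12,0.55,0],[0,0,-0.9],[0,0,-0.7],[0,0,0],[0,0,0]], "rotation": [[0,-0.004,0],[0,0,0],[0,0,0],[0,0,0],[0,0,0]], "claw": [5.0,5.0,5.0,5.0,5.0]}}

```text
time_s: 25.25
position: [0.637, 0.0086, 0.0672]
tool_rot: [[-0.001, 0.276, -0.961], [-0.0, -0.961, -0.276], [-1.0, -0.0, 0.001]]
ft_force: [0.1, -0.4, -1.1]
grip_width: 0.0514
```

```bash
python3 d.py .6372 .0095 .0156;python3 - <<'E'
from h import *
im=env.get_image('scene');crop(im,230,190,120,130,5,'pics/d6.png',n='scene')
E
```

```text
t 25.25 pos cm [63.7   0.86  6.72] delta cm [ 0.02  0.09 -5.16] rot [ 0.0001 -0.0007  0.    ] w 0.0514 F [ 0.1 -0.4 -1.1] qv 0.86
```

View pics/d6.png

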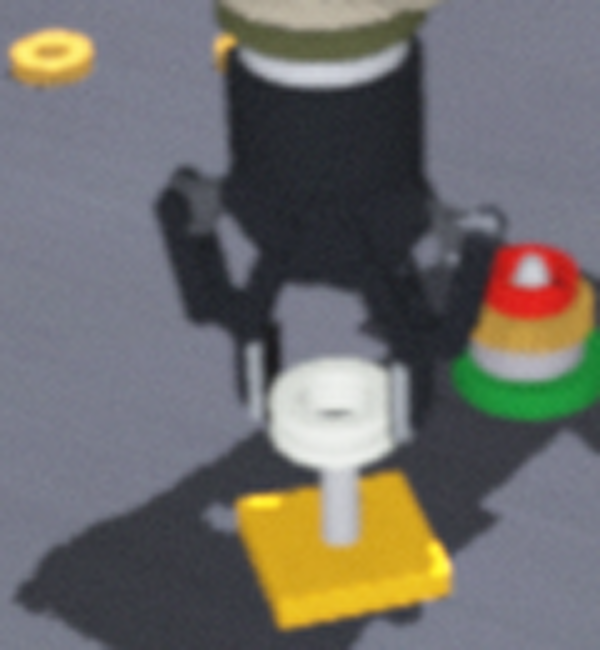

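Request:
{"op": "play_rows", "data": {"travel": [[0,0.2,-0.8],[0,0,-1],[0,0,-1],[0,0,-1],[0,0,-0.8],[0,0,0],[0,0,0]], "rotation": [[0,0,0],[0,0.001,0],[0,0.001,0],[0,0.001,0],[0,0,0],[0,0,0],[0,0,0]], "claw": [5.0,5.0,5.0,5.0,5.0,5.0,5.0]}}

```text
time_s: 25.88
position: [0.6364, 0.0111, 0.0155]
tool_rot: [[-0.006, 0.276, -0.961], [0.0, -0.961, -0.276], [-1.0, -0.002, 0.005]]
ft_force: [-3.1, 0.4, 14.0]
grip_width: 0.0515
```

```bash
python3 d.py .6372 .0095 .0156
```

```text
t 25.88 pos cm [63.64  1.11  1.55] delta cm [ 0.08 -0.16  0.01] rot [-0.0001 -0.0056 -0.    ] w 0.0515 F [-3.1  0.4 14. ] qv 0.17
```

It seated sooner than expected: 14 N contact at exactly the predicted height. Checking and releasing.

Request:
{"op": "play_rows", "data": {"travel": [[0,0,0],[0,0,0],[0,0,0],[0,0,0],[0,0,0],[0,0,0]], "rotation": [[0,0,0],[0,0,0],[0,0,0],[0,0,0],[0,0,0],[0,0,0]], "claw": [5.0,5.5,6.0,7.0,8.0,8.5]}}

```text
time_s: 26.38
position: [0.6375, 0.0108, 0.0171]
tool_rot: [[-0.002, 0.276, -0.961], [-0.0, -0.961, -0.276], [-1.0, -0.0, 0.002]]
ft_force: [0.1, -0.4, -0.2]
grip_width: 0.0847
```

Request:
{"op": "play_rows", "data": {"travel": [[0,0,1.5],[0,0,3],[0,0,3.5],[0,0,1.5],[0,0,0]], "rotation": [[0,0,0],[0,0,0],[0,0,0],[0,0,0],[0,0,0]], "claw": [8.5,8.5,8.5,8.5,8.5]}}

```text
time_s: 26.8
position: [0.6359, 0.011, 0.1144]
tool_rot: [[-0.007, 0.276, -0.961], [0.0, -0.961, -0.276], [-1.0, -0.002, 0.006]]
ft_force: [0.2, -0.0, 0.3]
grip_width: 0.085
```

```bash
python3 d.py .3907 .2572 .1;python3 - <<'E'
from h import *
im=env.get_image('scene');crop(im,230,160,260,190,3,'pics/e1.png',n='scene')
E
```

```text
t 26.8 pos cm [63.59  1.1  11.44] delta cm [-24.52  24.62  -1.44] rot [-0.0002 -0.0065 -0.    ] w 0.085 F [ 0.2 -0.   0.3] qv 0.97
```

View pics/e1.png

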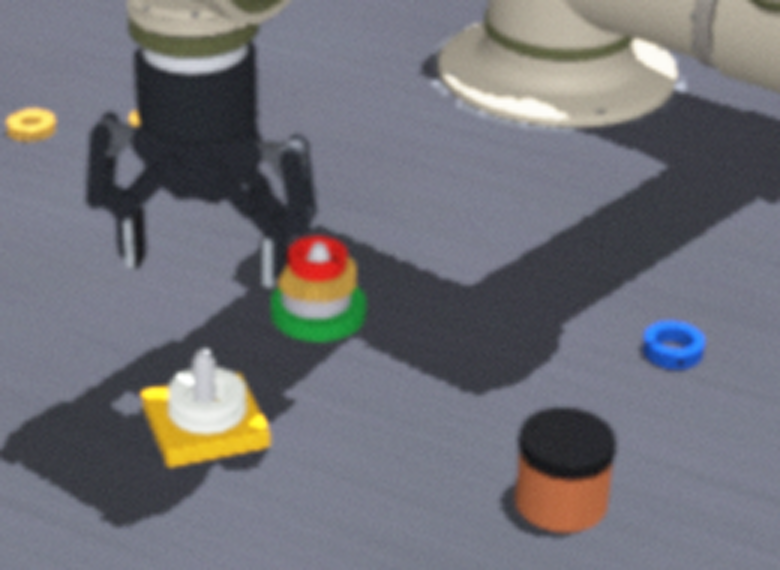

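Request:
{"op": "play_rows", "data": {"travel": [[-1.7,1.7,0],[-2.7,2.7,0],[-2.7,2.7,0],[-2.7,2.7,0],[-2.7,2.7,0],[-2.7,2.7,0],[-2.7,2.7,0],[-2.6,2.7,0],[-2.2,2.2,0],[-1.2,1.2,0],[0,0,0],[0,0,0]], "rotation": [[0,0,0],[0,0,0],[0,0,0],[0,0,0],[0,0,0],[0,0,0],[0,0,0],[0,0,0],[0,0,0],[0,0,0],[0,0,0],[0,0,0]], "claw": [8.5,8.5,8.5,8.5,8.5,8.5,8.5,8.5,8.5,8.5,8.5,8.5]}}

```text
time_s: 27.85
position: [0.3762, 0.2555, 0.0963]
tool_rot: [[-0.031, 0.272, -0.962], [-0.004, -0.962, -0.272], [-1.0, -0.004, 0.031]]
ft_force: [-0.1, 0.3, 0.3]
grip_width: 0.085
```

```bash
python3 d.py .3907 .2572 .001
```

```text
t 27.85 pos cm [37.62 25.55  9.63] delta cm [ 1.45  0.17 -9.53] rot [ 0.0043 -0.0309  0.    ] w 0.085 F [-0.1  0.3  0.3] qv 1.53
```

Request:
{"op": "play_rows", "data": {"travel": [[1.45,0.2,-1],[0,0,-2],[0,0,-2.5],[0,0,-2],[0,0,0],[0,0,0]], "rotation": [[0.004,-0.031,0],[0,0,0],[0,0,0],[0,0,0],[0,0,0],[0,0,0]], "claw": [8.5,8.5,8.5,8.5,8.5,8.5]}}

```text
time_s: 28.35
position: [0.3957, 0.2534, 0.016]
tool_rot: [[0.002, 0.268, -0.964], [-0.001, -0.964, -0.268], [-1.0, 0.002, -0.001]]
ft_force: [0.5, 0.2, 0.2]
grip_width: 0.0851
```

```bash
python3 d.py .3907 .2572 .001;python3 - <<'E'
from h import *
im=env.get_image('scene');crop(im,380,150,160,130,4,'pics/e2.png',n='scene')
E
```

```text
t 28.35 pos cm [39.57 25.34  1.6 ] delta cm [-0.5   0.38 -1.5 ] rot [0.0012 0.0017 0.    ] w 0.0851 F [0.5 0.2 0.2] qv 2.32
```

View pics/e2.png

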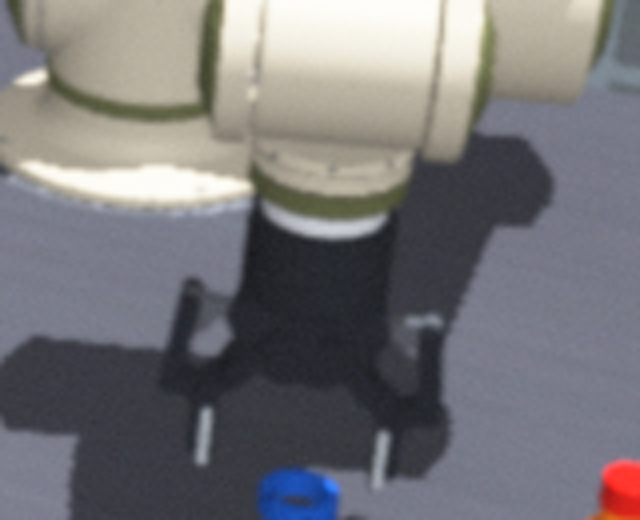

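Request:
{"op": "play_rows", "data": {"travel": [[-0.5,0.4,-0.7],[0,0,-0.6],[0,0,0],[0,0,0]], "rotation": [[0.001,0.002,0],[0,0,0],[0,0,0],[0,0,0]], "claw": [8.5,8.5,8.5,8.5]}}

```text
time_s: 28.73
position: [0.3921, 0.2576, 0.0044]
tool_rot: [[0.004, 0.266, -0.964], [0.001, -0.964, -0.266], [-1.0, -0.0, -0.004]]
ft_force: [-0.3, -0.5, -1.0]
grip_width: 0.0853
```

```bash
python3 d.py .3907 .2572 .001
```

```text
t 28.73 pos cm [39.21 25.76  0.44] delta cm [-0.14 -0.04 -0.34] rot [-0.0014  0.0042  0.    ] w 0.0853 F [-0.3 -0.5 -1. ] qv 0.5
```

Request:
{"op": "play_rows", "data": {"travel": [[-0.15,-0.05,-0.3],[0,0,0],[0,0,0],[0,0,0],[0,0,0],[0,0,0],[0,0,0],[0,0,0],[0,0,0],[0,0,0]], "rotation": [[-0.001,0.004,0],[0,0,0],[0,0,0],[0,0,0],[0,0,0],[0,0,0],[0,0,0],[0,0,0],[0,0,0],[0,0,0]], "claw": [8.5,7.5,5.5,4.0,4.0,4.0,4.0,4.0,4.0,4.0]}}

```text
time_s: 29.57
position: [0.391, 0.2574, 0.0026]
tool_rot: [[0.003, 0.267, -0.964], [0.001, -0.964, -0.267], [-1.0, -0.0, -0.003]]
ft_force: [0.3, 0.1, -0.9]
grip_width: 0.0413
```

```bash
python3 d.py .6372 .009 .001
```

```text
t 29.57 pos cm [39.1  25.74  0.26] delta cm [ 24.62 -24.84  -0.16] rot [-0.0012  0.0026  0.    ] w 0.0413 F [ 0.3  0.1 -0.9] qv 0.11
```

Request:
{"op": "play_rows", "data": {"travel": [[0,0,0.5],[0,0,2],[0,0,3],[0,0,3],[0,0,2],[0,0,0],[0,0,0]], "rotation": [[0,0.003,0],[0,0,0],[0,0,0],[0,0,0],[0,0,0],[0,0,0],[0,0,0]], "claw": [4.0,4.0,4.0,4.0,4.0,4.0,4.0]}}

```text
time_s: 30.15
position: [0.3894, 0.2568, 0.1129]
tool_rot: [[-0.005, 0.267, -0.964], [0.0, -0.964, -0.267], [-1.0, -0.001, 0.004]]
ft_force: [-0.5, -0.5, -0.8]
grip_width: 0.0412
```

```bash
python3 d.py .6372 .0105 .11;python3 - <<'E'
from h import *
im=env.get_image('scene');crop(im,380,110,160,150,4,'pics/e3.png',n='scene')
E
```

```text
t 30.15 pos cm [38.94 25.68 11.29] delta cm [ 24.78 -24.63  -0.29] rot [-0.0002 -0.0046 -0.    ] w 0.0412 F [-0.5 -0.5 -0.8] qv 2.05
```

View pics/e3.png

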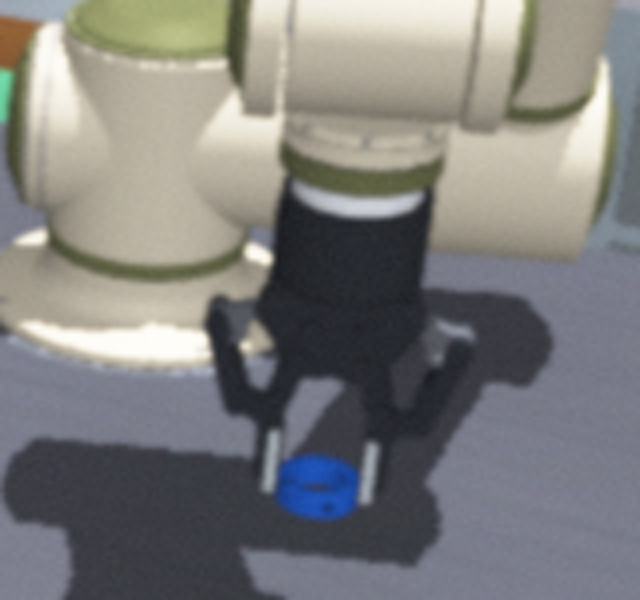

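Request:
{"op": "play_rows", "data": {"travel": [[1.7,-1.7,0],[2.6,-2.6,0],[2.7,-2.7,0],[2.7,-2.7,0],[2.7,-2.7,0],[2.7,-2.7,0],[2.7,-2.7,0],[2.5,-2.5,0],[2.0,-2.0,0],[1.2,-1.2,0],[0,0,0],[0,0,0]], "rotation": [[0,0,0],[0,0,0],[0,0,0],[0,0,0],[0,0,0],[0,0,0],[0,0,0],[0,0,0],[0,0,0],[0,0,0],[0,0,0],[0,0,0]], "claw": [4.0,4.0,4.0,4.0,4.0,4.0,4.0,4.0,4.0,4.0,4.0,4.0]}}

```text
time_s: 31.2
position: [0.6257, 0.0072, 0.0934]
tool_rot: [[-0.036, 0.269, -0.963], [0.002, -0.963, -0.269], [-0.999, -0.011, 0.034]]
ft_force: [-0.3, -0.0, -0.2]
grip_width: 0.0414
```

```bash
python3 d.py .6372 .0105 .09
```

```text
t 31.2 pos cm [62.57  0.72  9.34] delta cm [ 1.15  0.33 -0.34] rot [-0.0018 -0.0359 -0.    ] w 0.0414 F [-0.3 -0.  -0.2] qv 2.32
```

Request:
{"op": "play_rows", "data": {"travel": [[1.15,0.3,-0.3],[0,0,0],[0,0,0],[0,0,0]], "rotation": [[-0.002,-0.036,0],[0,0,0],[0,0,0],[0,0,0]], "claw": [4.0,4.0,4.0,4.0]}}

```text
time_s: 31.53
position: [0.6337, 0.0126, 0.0864]
tool_rot: [[-0.009, 0.271, -0.963], [0.002, -0.963, -0.271], [-1.0, -0.004, 0.008]]
ft_force: [-1.3, -0.1, -0.6]
grip_width: 0.0417
```

```bash
python3 d.py .6372 .0105 .07
```

```text
t 31.53 pos cm [63.37  1.26  8.64] delta cm [ 0.35 -0.21 -1.64] rot [-0.0016 -0.0088 -0.    ] w 0.0417 F [-1.3 -0.1 -0.6] qv 1.0
```

Request:
{"op": "play_rows", "data": {"travel": [[0.35,-0.25,0],[0,0,-0.8],[0,0,-0.6],[0,0,0],[0,0,0]], "rotation": [[-0.002,-0.009,0],[0,0,0],[0,0,0],[0,0,0],[0,0,0]], "claw": [4.0,4.0,4.0,4.0,4.0]}}

```text
time_s: 31.95
position: [0.6359, 0.0111, 0.0712]
tool_rot: [[-0.001, 0.272, -0.962], [-0.0, -0.962, -0.272], [-1.0, 0.0, 0.001]]
ft_force: [-0.4, -0.6, -0.4]
grip_width: 0.0415
```

```bash
python3 d.py .6372 .01 .0346;python3 - <<'E'
from h import *
im=env.get_image('scene');crop(im,230,190,120,130,5,'pics/e4.png',n='scene')
E
```

```text
t 31.95 pos cm [63.59  1.11  7.12] delta cm [ 0.13 -0.11 -3.66] rot [ 0.0004 -0.0012  0.    ] w 0.0415 F [-0.4 -0.6 -0.4] qv 0.76
```

View pics/e4.png

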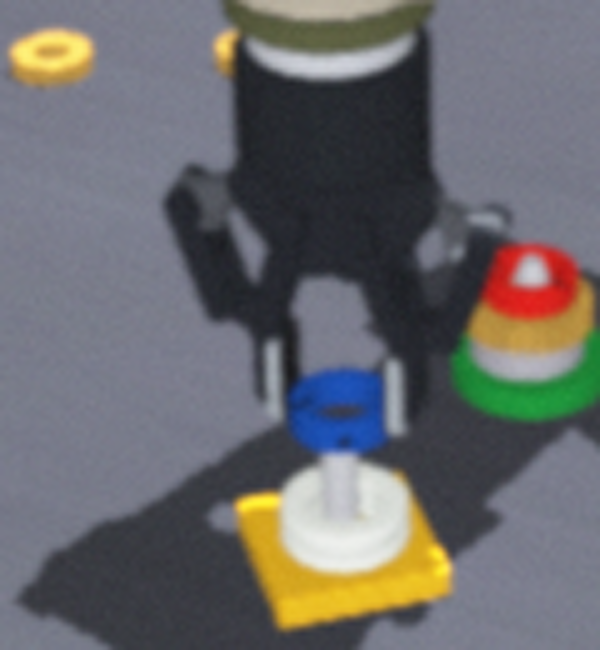

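Request:
{"op": "play_rows", "data": {"travel": [[0.13,-0.1,-0.8],[0,0,-0.8],[0,0,-0.8],[0,0,-0.6],[0,0,0],[0,0,0]], "rotation": [[0,0,0],[0,0.001,0],[0,0.001,0],[0,0.001,0],[0,0,0],[0,0,0]], "claw": [4.0,4.0,4.0,4.0,4.0,4.0]}}

```text
time_s: 32.5
position: [0.637, 0.0099, 0.0374]
tool_rot: [[-0.006, 0.272, -0.962], [-0.0, -0.962, -0.272], [-1.0, -0.001, 0.005]]
ft_force: [-0.8, -0.2, -1.2]
grip_width: 0.0414
```

```bash
python3 d.py .6372 .01 .0346
```

```text
t 32.5 pos cm [63.7   0.99  3.74] delta cm [ 0.02  0.01 -0.28] rot [ 0.0003 -0.0056  0.    ] w 0.0414 F [-0.8 -0.2 -1.2] qv 0.93
```

Request:
{"op": "play_rows", "data": {"travel": [[0,0,-0.2],[0,0,0]], "rotation": [[0,-0.0055,0],[0,0,0]], "claw": [4.0,4.0]}}

```text
time_s: 32.67
position: [0.6371, 0.0098, 0.0351]
tool_rot: [[0.0, 0.272, -0.962], [-0.0, -0.962, -0.272], [-1.0, 0.0, -0.0]]
ft_force: [-1.2, 1.0, -1.3]
grip_width: 0.0414
```

Request:
{"op": "play_rows", "data": {"travel": [[0,0,-0.1]], "rotation": [[0,0,0]], "claw": [4.0]}}

```text
time_s: 32.75
position: [0.6373, 0.0098, 0.0345]
tool_rot: [[0.001, 0.272, -0.962], [-0.0, -0.962, -0.272], [-1.0, 0.001, -0.001]]
ft_force: [-2.6, -0.4, 14.1]
grip_width: 0.0417
```

Contact (14 N) at the predicted height. Release, rise and inspect.

Request:
{"op": "play_rows", "data": {"travel": [[0,0,0],[0,0,0],[0,0,0],[0,0,0],[0,0,0]], "rotation": [[0,0,0],[0,0,0],[0,0,0],[0,0,0],[0,0,0]], "claw": [4.6,5.2,6.2,7.5,8.5]}}

```text
time_s: 33.17
position: [0.6379, 0.0098, 0.0357]
tool_rot: [[0.004, 0.272, -0.962], [-0.001, -0.962, -0.272], [-1.0, 0.002, -0.003]]
ft_force: [-0.2, 0.1, 1.3]
grip_width: 0.0833
```

Request:
{"op": "play_rows", "data": {"travel": [[0,0,1.5],[0,0,3],[0,0,3],[0,0,2],[0,-3,0],[0,-4,0],[0,-4,0],[0,-4,0],[0,-3,0],[0,-1.5,0],[0,0,0],[0,0,0]], "rotation": [[0,0,0],[0,0,0],[0,0,0],[0,0,0],[0,0,0],[0,0,0],[0,0,0],[0,0,0],[0,0,0],[0,0,0],[0,0,0],[0,0,0]], "claw": [8.5,8.5,8.5,8.5,8.5,8.5,8.5,8.5,8.5,8.5,8.5,8.5]}}

```text
time_s: 34.17
position: [0.6358, -0.1913, 0.1365]
tool_rot: [[0.005, 0.276, -0.961], [-0.002, -0.961, -0.276], [-1.0, 0.003, -0.004]]
ft_force: [-0.6, -0.2, -0.6]
grip_width: 0.0849
```

```bash
python3 d.py .6372 .01 .0346;python3 - <<'E'
from h import *
im=env.get_image('scene');crop(im,260,190,120,125,5,'pics/f1.png',[((.478,.0082),.022,.057),((.6372,.009),.022,.046)],n='scene')
cv2.imwrite('pics/f2.png',im[:,:,::-1])
im=env.get_image('top');crop(im,280,130,80,130,4.5,'pics/f3.png')
E
```

```text
t 34.17 pos cm [ 63.58 -19.13  13.65] delta cm [  0.14  20.13 -10.19] rot [0.0016 0.0051 0.    ] w 0.0849 F [-0.6 -0.2 -0.6] qv 0.92
```

View pics/f1.png

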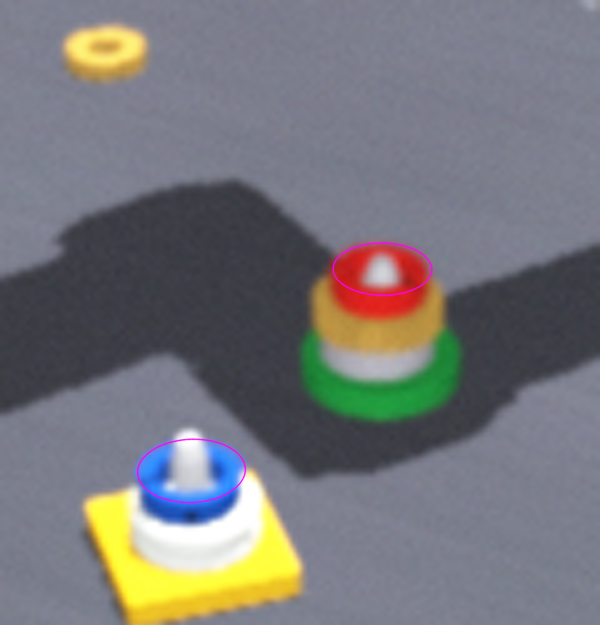

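View pics/f2.png

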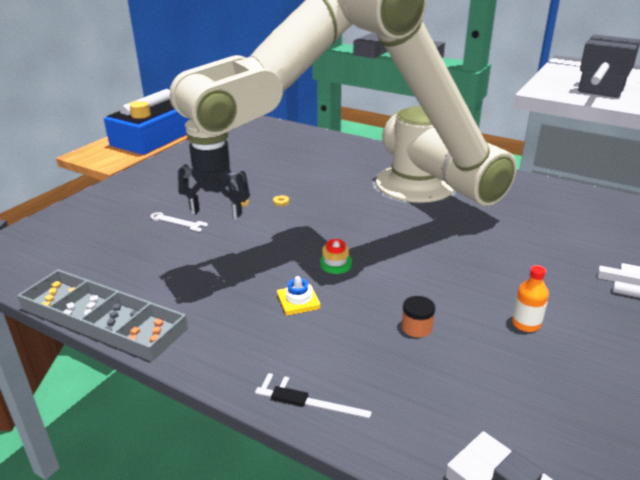

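View pics/f3.png

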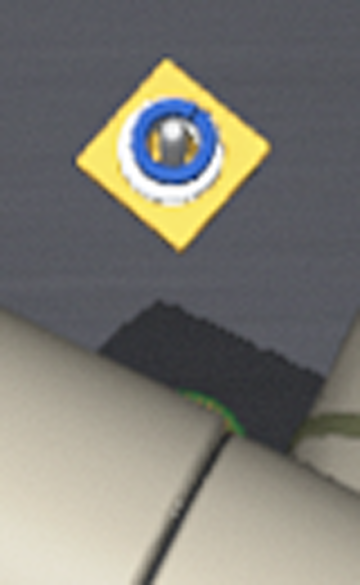

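Both stacks are flat, in order and at the predicted heights. The robot is clear of everything, and the tin, bottle and wrench have not moved. Handing in.

```bash
python3 -c "
from rig import env
print(env.close_job())"
```

```text
the job is handed in; nothing more can be done
None
```

All five parts are on their pins and the job was handed in at about 34 s. The green pin has the bearing, then the largest gear, then the red collar. The yellow pin has the pulley, then the blue collar.

**Seating:** Each part was lowered until the wrist force showed it touching what was beneath it, within about 0.5 mm of the calculated height, and only then released. No part was dropped.

**Last checks:** The final pictures show both stacks flat and in order, with the top collars close to where I calculated they should be. The gripper is open and about 20 cm away from both stacks. The tin, bottle and wrench look to be where they started, judged by eye rather than measured.

**What did not go perfectly:**
- **Bearing:** it was pressed down with a brief 61 N at contact, because small downward steps were being lost and then took effect together. That is under the 120 N wrist limit.
- **Camera agreement:** position estimates from the two cameras differed by up to about 4 mm. The pin clearance of 6 mm to each side absorbed this.
- **Final top view:** the arm hides most of the green stack, so that one was checked only in the scene view.

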